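Sort the mixed jars back to rack, cruet and craft caddy

TASK

Craft pots, spices and table shakers have got mixed up along the front of the counter. Put the two loose spice jars into the two free bays of the wooden spice rack, the two shakers into the cups of the steel cruet stand (one in each, either way round), and the small squat amber craft pot into the free cell of the plywood craft caddy. Set each one gently down, upright, on the floor of its place, knock nothing over, and leave the jar already in the rack and the pot already in the caddy standing in their places.

Things in the scene. Friction and masses are not known exactly. Their poses are not given: they have to be found in the camera images.
- spice_black: spice jar, glass with a label and a black screw cap, 44 mm across and 105 mm tall, straight-sided. Stands upright at the start; origin at the centre of its underside, z up; round, so its yaw does not matter.
- spice_white: spice jar, glass with a label and a white screw cap, 44 mm across and 109 mm tall, straight-sided. Stands upright at the start; origin at the centre of its underside, z up; round, so its yaw does not matter.
- shaker_1: salt-and-pepper shaker with a domed grey perforated top: clear body 44 mm across up to about 70 mm, dome 34 mm across, 90 mm tall in all; white filling. The two shakers are the same shape. Stands upright at the start; origin at the centre of its underside, z up; round, so its yaw does not matter.
- shaker_2: the other shaker, same shape and size (44 mm across, 90 mm tall, domed grey top), dark filling. Stands upright at the start; origin at the centre of its underside, z up; round, so its yaw does not matter.
- craft_pot: small squat screw-top craft pot: amber body 45 mm across up to 56 mm, black cap 37 mm across, 74 mm tall in all. Stands upright at the start; origin at the centre of its underside, z up; round, so its yaw does not matter.
- spice_rack: wooden rack, fixed, 70 mm (its x) by 182 mm (its y); origin under its centre. Three open-topped bays along its y, each 54 x 54 mm, centred at y = -58, 0, +58 mm, floor 8 mm up. Dowel rails at the long sides (x = +-30 mm) reach 44 mm up, end cheeks 54, dividers 34. The bay at y = +58 is taken. Jars in adjacent bays stand about 14 mm apart: put the fingers at the long sides.
- cruet_stand: steel cruet stand, fixed to the counter, about 64 mm (its x) by 133 mm (its y), origin under its centre. Two round cups 52 mm across inside, centred at y = -38 and +38 mm; cup floor 8 mm, cup rim 28 mm above the counter. Between the cups a thin post with a carrying loop 27 mm wide along y, its top 97 mm above the counter.
- craft_caddy: plywood craft caddy, fixed to the counter, 66 mm (its x) by 126 mm (its y), 30 mm high, origin under its centre. Two square cells about 56 x 56 mm inside, centred at y = -30 and +30 mm, floor 5 mm above the counter. The cell at y = +30 mm is already taken. (A wall cupboard hangs 0.62 m above the back of the counter: keep lifts low.)
- spice_home: spice jar already in the rack's bay at y = +58 mm: black cap, 40 mm across, 105 mm tall; loose. Origin at the centre of its underside. Leave it there.
- pot_home: craft pot already in the caddy's cell at y = +30 mm: blue body 49 mm across, red cap, 81 mm tall; loose. Origin at the centre of its underside. Leave it there.
Not all that is in view belongs to the job. What is shaped like the shaker_2 but turquoise or yellow is not meant.

How it is judged:
By the outcome, as a careful person would: the job done as asked, in the order asked, and still so for the second after the job is handed in, with the robot touching nothing.
It also fails if it takes over 109 s, if anything falls off the work surface, if the arm or the gripper's body presses on something with over 40 N, if the wrist force passes 120 N, or if a joint passes its speed limit or range.

ROBOT

A 7-joint arm with a two-finger parallel gripper is mounted at the origin on a cart in front of the work surface, level with it; the furniture and walls round the work are solid. World frame = base frame: x ahead of the robot, y to its left, z up, the work surface at z = 0. Lengths are in m, angles in rad, forces in N, time in s.
With the tool pointing down it reaches from about 0.4 to 0.9 m from the base axis. Payload 5.6 kg.
Tool frame: the origin (TCP) lies on the mounting face of the last link; the fingertips stand manip.tips_ahead ahead of it and the grasp point (between the pads) lies 171 mm ahead of it (manip.tips_ahead is the distance from the TCP to the fingertips, in m); z points along the fingers, y is the line along which they close (so a half turn about z gives the same grasp; the last joint's range is limited). The gripper opens to 92 mm and grips with 3 to 60 N. Pads are 20 mm wide; open, the fingers measure 128 mm over their backs; the gripper's body (75 mm by 189 mm) begins 69 mm behind the grasp point.
Start: joints at [-1.318, 0.468, -0.012, 1.603, 0.006, 1.071, -0.056], TCP at [0.19, 0.622, 0.405] pointing down, gripper open.
Joint ranges: [-2.53, 2.53], [-0.31, 2.02], [-1.57, 1.55], [0.28, 2.44], [-1.29, 4.43], [0.15, 1.84], [-2.92, 2.92]. Speed limits (rad/s): [2.57, 2.57, 3.14, 3.14, 3.14, 3.14, 3.14].

INTERFACE

Orientations are given as [roll, pitch, yaw] about the fixed x, y, z axes, in that order (R = Rz(yaw) Ry(pitch) Rx(roll)).
In Python, from station import readout, optics, order, nets, manip gives the robot as it stands. The module is installed in compiled form; this text tells all that it offers.
- The arm moves only by the tool step_arm, never from a script. Its argument "steps" is a list of rows, each a list of 4 numbers: the shift along the tool's x, y, z in units of 25 mm (1.0 is 25 mm), then the turn about the tool's z in units of 5 degrees (1.0 is 5 degrees). A call has 1 to 10 rows; each row shifts and turns the commanded pose from where the row before left it, along the tool's axes as they then stand; what a row does not reach is not made up. A row lasts 1/12 s, in which the tool goes at most 41.7 mm and 7.16 degrees, less where a joint would pass 70% of its speed; a pose out of reach is approached as far as the arm can. A call is refused whole if a number of a shift passes 1 or a number of a turn 1, either way. A call with a gripper value outside its range is refused whole. "grip" is the finger opening in mm, from 0 to 91.9, set as the call begins (left out, the last holds). The fingers move at their own pace and stop on an object; "squeeze" is the grip in N (left out, the last holds). Time passes only in rows, so rows that do not move let the fingers close. It gives the time, the measured TCP pose, the force, the opening and the grip force at its end, in the units of the state.
- readout.sense(): the state, without advancing time (a new reading comes with each control period).
- optics.snapshot(name): name is "scene" or "side" or "wrist"; returns a dict with "image" (400x640x3 uint8, red, green, blue), "z_map" (400x640 float32, m along the optical axis (not along the pixel's ray), 0 where there is no reading), "fx", "fy", "cx", "cy" (pixels), "dist_coeffs" ([k1, k2, p1, p2, k3] as OpenCV has them; the pictures are not rectified), "rvec" (rotation vector, rad) and "tvec" (3), from world to camera coordinates, as OpenCV has them; the wrist camera has in their place "T_tool_cam" (4x4, takes a point from camera to tool coordinates, whose origin is the TCP and whose axes are the flange's). Camera axes: x right, y down, z forward; pixel columns grow to the right and rows downward; lengths in m; the calibration is good to about 2 mm. A picture is of the moment at which its call begins: read the wrist's pose just before it.
- order.job_done(): hands the job in; it is judged then, once.
Trained networks look in the newest picture that a camera, given by its name, has taken for a name from the list of things; names that differ only in an ending like _2 or _b are one class to them, and where a whole thing is asked for, a point or a joint stands for the part that bears it (a point fixed in the world has none). Each returns a list of dicts, best first, with "score" (0 to 1); they miss things now and then, are a little off and sometimes report something else, mostly with a low value. They report only what shows in the picture. A call takes as long as a camera call. They do not tell look-alikes from the thing itself.
- nets.outline_of(label, camera): "mask" (400x640 bool, what is visible of it) and "rect" ([centre column, centre row, width, height] in pixels, round what is visible of it).
The state is a dict: "time_s": time; "joint_positions": joint angles; "joint_vel": joint speeds; "joint_efforts": joint torques, N m; "position": TCP position; "ee_rot": TCP orientation; "wrist_force": force on the tool from outside, world axes, zero at the start; "torque": the same for the moment, N m; "grip_width": opening from 0.0 (shut) to 1.0 (fully open); "grip_force": force on a finger pad.
Only numpy, scipy, OpenCV 4.12 (cv2) and the standard library are available. Lean on these libraries where they do the work, as an engineer would, in place of code of your own. Each camera call takes 0.05 s, during which the arm holds its last target. There are 200 camera calls.

## Working session

There is one attempt and no reset: what is moved stays moved. The work goes in short steps, Python scripts to look and compute and a tool call to move; the robot and the scene stay as the last step left them, time stands still between calls to the robot, and variables do not carry over. Pictures are saved under pics/ and viewed, at most 18 in all, crops included, and the job is handed in when it is done.

Besides the shell and the picture viewer there is one more tool, called after "Request:" by a JSON object that holds its "name" and its "arguments", one argument or row to a line. step_arm: Moves the arm, as the interface text tells. Its arguments: {"type":"object","properties":{"steps":{"type":"array"},"grip":{"type":"number"},"squeeze":{"type":"number"}},"required":["steps"]}

```bash
mkdir -p pics
cat > h.py <<'E'
import numpy as np, cv2
from station import readout, optics, order, nets, manip
from scipy.spatial.transform import Rotation as R
def pts(s, mask=None, st=None):
    z=s["z_map"]; m=(z>0) if mask is None else (mask&(z>0))
    v,u=np.nonzero(m)
    K=np.array([[s["fx"],0,s["cx"]],[0,s["fy"],s["cy"]],[0,0,1]])
    n=cv2.undistortPoints(np.stack([u,v],1).astype(np.float64)[:,None],K,np.array(s["dist_coeffs"],float))[:,0]
    d=z[v,u]; p=np.c_[n*d[:,None],d]
    if "T_tool_cam" in s:
        T=np.array(s["T_tool_cam"]); p=p@T[:3,:3].T+T[:3,3]
        p=p@R.from_euler('xyz',st["ee_rot"]).as_matrix().T+np.array(st["position"])
    else:
        M=cv2.Rodrigues(np.array(s["rvec"],float))[0]; p=(p-np.array(s["tvec"]).ravel())@M
    return p,u,v
def save(s,n): cv2.imwrite("pics/"+n,s["image"][:,:,::-1])
E
python3 - <<'E'
from h import *
st=readout.sense(); print(st["position"],st["ee_rot"],st["time_s"],manip.tips_ahead)
for c in ["scene","side","wrist"]:
    s=optics.snapshot(c); save(s,c+"0.png")
    for l in ["spice_black","spice_white","shaker_1","craft_pot","spice_rack","cruet_stand","craft_caddy","spice_home","pot_home"]:
        for o in nets.outline_of(l,c):
            if o["score"]<.2: continue
            p,_,_=pts(s,o["mask"],st)
            if len(p)==0: continue
            print(c,l,round(o["score"],2),np.round(o["rect"]),np.round(np.median(p,0),3),np.round(np.percentile(p,2,axis=0),3),np.round(np.percentile(p,98,axis=0),3))
E
```

```text
[0.18945928 0.62152305 0.40376564] [-3.13987534e+00  1.28348131e-04  2.84569897e+00] 0.0 0.1901
scene spice_black 0.68 [341. 205.  25.  54.] [0.436 0.03  0.066] [0.425 0.003 0.006] [0.462 0.039 0.108]
scene spice_white 0.88 [404. 179.  22.  46.] [ 0.406 -0.169  0.062] [ 0.392 -0.196  0.005] [ 0.437 -0.162  0.109]
scene shaker_1 0.97 [307. 226.  25.  41.] [0.443 0.126 0.049] [0.434 0.105 0.006] [0.464 0.137 0.091]
scene shaker_1 0.74 [219. 253.  29.  44.] [0.49  0.287 0.05 ] [0.483 0.264 0.004] [0.514 0.3   0.09 ]
scene shaker_1 0.68 [364. 190.  17.  36.] [ 0.453 -0.073  0.051] [ 0.441 -0.092  0.01 ] [ 0.472 -0.063  0.091]
scene shaker_1 0.68 [424. 175.  20.  32.] [ 0.389 -0.259  0.048] [ 0.376 -0.279  0.005] [ 0.411 -0.252  0.089]
scene shaker_1 0.56 [218. 225.  60.  56.] [0.6   0.218 0.02 ] [0.566 0.156 0.005] [0.634 0.284 0.092]
scene craft_pot 0.93 [274. 260.  27.  41.] [0.41  0.232 0.046] [0.4   0.207 0.003] [0.437 0.244 0.076]
scene spice_rack 0.64 [271. 197.  74.  56.] [0.618 0.03  0.026] [ 0.596 -0.054  0.003] [0.713 0.132 0.056]
scene cruet_stand 0.86 [219. 225.  59.  56.] [0
[... 1706 characters left out ...]
 [0.598 0.214 0.016] [ 0.567  0.154 -0.683] [1.192 1.461 0.083]
side craft_caddy 0.56 [386. 234.  53.  50.] [ 0.573 -0.178  0.016] [ 0.541 -0.224  0.   ] [ 0.613 -0.095  0.031]
side craft_caddy 0.36 [247. 165.  21.  26.] [0.416 0.207 0.043] [0.399 0.199 0.   ] [0.442 0.233 0.075]
side spice_home 0.55 [338. 154.  14.  40.] [0.623 0.082 0.08 ] [0.612 0.076 0.031] [0.644 0.108 0.114]
side spice_home 0.51 [354. 179.  68.  49.] [0.618 0.015 0.025] [ 0.596 -0.056  0.003] [0.671 0.125 0.053]
side pot_home 0.73 [380. 211.  27.  37.] [ 0.576 -0.142  0.061] [ 0.563 -0.154  0.022] [ 0.602 -0.115  0.087]
side pot_home 0.49 [338. 154.  16.  39.] [0.623 0.083 0.08 ] [0.612 0.076 0.031] [0.647 0.108 0.114]
```

View pics/scene0.png

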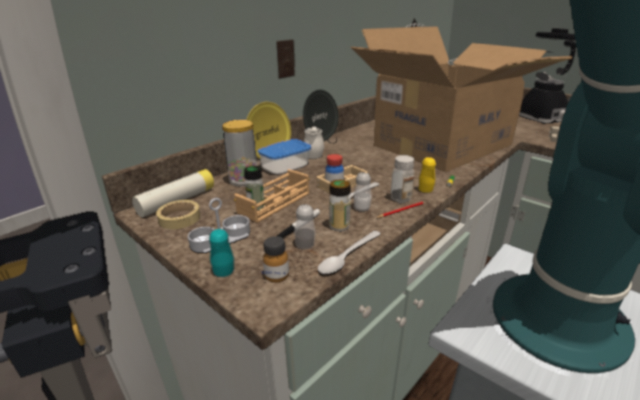

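```bash
python3 -c "
import cv2
a=cv2.imread('pics/scene0.png')[140:290,190:450]
cv2.imwrite('pics/crop0.png',cv2.resize(a,None,fx=3,fy=3,interpolation=cv2.INTER_CUBIC))"
```

```text
(no output)
```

View pics/crop0.png

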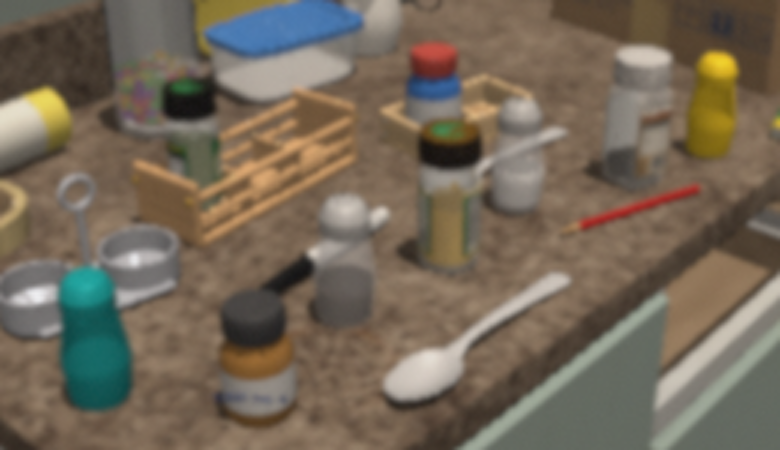

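View pics/side0.png

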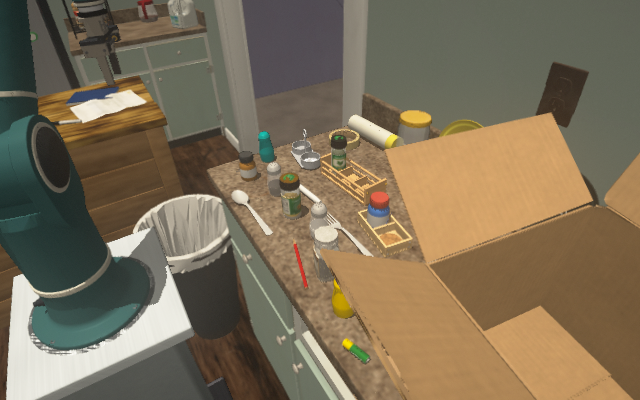

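Only these can be confused, with pixels from the scene picture:
- **Shakers:** dark (305,226) and white (363,190) are wanted. Turquoise (220,253) and yellow (427,175) are not.
- **Spice jars:** black cap (340,205) and white cap (404,179) are wanted. The black-capped one in the rack (252,186) stays.
- **Craft pots:** amber (274,260) is wanted. The blue/red one (334,169) stays.

The crop confirms each choice.

```bash
cat > m.py <<'E'
from h import *
from scipy.optimize import least_squares
def circ(P,xy,r,z0,z1):
    c=np.array(xy,float)
    for k in range(4):
        q=P[(np.hypot(*(P[:,:2]-c).T)<r+.012)&(P[:,2]>z0)&(P[:,2]<z1)][:,:2]
        if len(q)<15: return None,len(q),0
        s=least_squares(lambda c:np.hypot(*(q-c).T)-r,c,loss='soft_l1',f_scale=.002); c=s.x
    return c,len(q),np.median(abs(s.fun))
OBJ=dict(black=(.447,.019,.022,.015,.085),white=(.414,-.185,.022,.015,.085),dark=(.455,.12,.022,.01,.06),salt=(.46,-.083,.022,.01,.06),pot=(.421,.222,.0225,.01,.05),home=(.632,.1,.02,.058,.09),pothome=(.585,-.13,.0245,.035,.06),teal=(.5,.28,.02,.01,.04),yellow=(.395,-.27,.02,.01,.04))
E
python3 - <<'E'
from m import *
A=[]
for c in ["scene","side"]:
    s=optics.snapshot(c); P,_,_=pts(s); A.append(P)
np.save("P.npy",np.vstack(A))
for n,(x,y,r,a,b) in OBJ.items():
    for P in A+[np.vstack(A)]:
        c,k,e=circ(P,(x,y),r,a,b); print(n,None if c is None else np.round(c,4),k,round(e,4))
P=np.vstack(A)
for n,(x0,x1,y0,y1,a,b) in dict(rack=(.55,.72,-.09,.17,.02,.056),caddy=(.52,.68,-.25,-.08,.012,.034),cruet=(.54,.68,.13,.3,.012,.034)).items():
  for Q in (A[0],A[1],P):
    q=Q[(Q[:,0]>x0)&(Q[:,0]<x1)&(Q[:,1]>y0)&(Q[:,1]<y1)&(Q[:,2]>a)&(Q[:,2]<b)]
    r=cv2.minAreaRect((q[:,:2]*1000).astype(np.float32)); print(n,len(q),np.round(r[0],1),np.round(r[1],1),round(r[2],1))
# top view map
img=np.zeros((600,800,3),np.uint8)
q=P[(P[:,0]>.3)&(P[:,0]<.9)&(abs(P[:,1])<.4)&(P[:,2]>.006)&(P[:,2]<.3)]
q=q[np.argsort(q[:,2])]
col=cv2.applyColorMap(np.clip(q[:,2]/.12*255,0,255).astype(np.uint8),cv2.COLORMAP_JET)[:,0]
for p,cc in zip(q,col): cv2.circle(img,(int(400-p[1]*1000),int((.9-p[0])*1000)),1,cc.tolist(),-1)
cv2.imwrite("pics/top.png",img)
E
```

```text
black [0.448  0.0157] 621 0.0007
black [0.4466 0.0171] 464 0.0007
black [0.4477 0.0162] 1085 0.0009
white [ 0.4152 -0.1844] 595 0.0013
white [ 0.4142 -0.185 ] 345 0.001
white [ 0.4146 -0.1847] 940 0.0011
dark [0.4561 0.1139] 459 0.0011
dark [0.4543 0.1185] 214 0.0011
dark [0.4565 0.115 ] 673 0.0013
salt [ 0.4634 -0.0864] 355 0.0014
salt [ 0.4624 -0.0802] 193 0.0011
salt [ 0.464  -0.0849] 548 0.0018
pot [0.4234 0.221 ] 503 0.0006
pot [0.4214 0.2232] 236 0.001
pot [0.4232 0.2216] 739 0.0009
home [0.6347 0.0958] 238 0.0008
home [0.6332 0.0974] 167 0.0009
home [0.6344 0.0963] 405 0.001
pothome [ 0.5889 -0.1312] 173 0.0008
pothome [ 0.5878 -0.1287] 227 0.0007
pothome [ 0.5886 -0.13  ] 400 0.001
teal [0.5037 0.2794] 314 0.0008
teal [0.5033 0.2794] 128 0.0008
teal [0.5036 0.2794] 442 0.0008
yellow [ 0.3966 -0.2735] 157 0.0011
yellow [ 0.3956 -0.2739] 205 0.0005
yellow [ 0.3959 -0.2739] 362 0.0008
rack 1328 [631.5  61.2] [ 84.4 233.2] 9.3
rack 1134 [621.5  38.1] [259.5 115.7] 88.3
rack 2462 [622.2  38.7] [260.7 116.9] 88.3
caddy 346 [ 581.6 -157.8] [129.7  68.4] 80.4
caddy 902 [ 581.3 -157.9] [127.9  68. ] 81.1
caddy 1248 [ 581.6 -157.8] [129.5  68.8] 80.7
cruet 852 [604.8 202.6] [ 82.8 161.6] 11.7
cruet 362 [598.9 209. ] [156.1  56.1] 80.4
cruet 1214 [603.6 202.7] [ 85.1 162.4] 11.7
```

View pics/top.png

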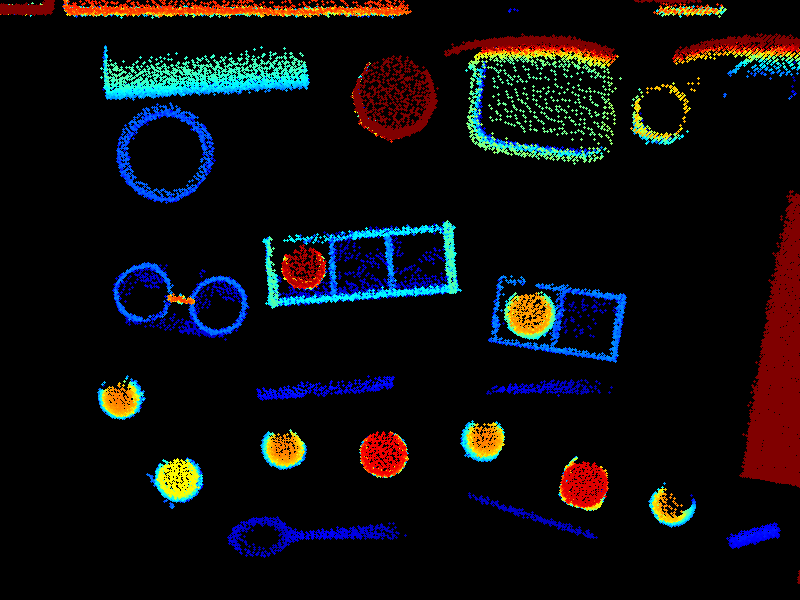

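```bash
cat > fit.py <<'E'
from m import *
def fixtures(P):
    out={}
    # cruet cups: joint fit, rim band
    q=P[(P[:,2]>.014)&(P[:,2]<.032)&(abs(P[:,0]-.60)<.06)&(abs(P[:,1]-.22)<.08)][:,:2]
    def f(p,s=q):
        u=np.array([-np.sin(p[2]),np.cos(p[2])]); c=p[:2]
        return np.minimum(abs(np.hypot(*(s-c-.038*u).T)-p[3]),abs(np.hypot(*(s-c+.038*u).T)-p[3]))
    s=least_squares(f,[.601,.22,-.15,.027],loss='cauchy',f_scale=.0015); out['cruet']=(s.x,np.median(s.fun),len(q))
    def rect(q,p0,hx,hy):
        def f(p):
            c,s=np.cos(p[2]),np.sin(p[2]); d=q-p[:2]
            X=c*d[:,0]+s*d[:,1]; Y=-s*d[:,0]+c*d[:,1]
            return np.maximum(abs(X)-hx,abs(Y)-hy)
        return least_squares(f,p0,loss='cauchy',f_scale=.0015)
    q=P[(P[:,2]>.036)&(P[:,2]<.055)&(P[:,0]>.57)&(P[:,0]<.70)&(P[:,1]>-.075)&(P[:,1]<.15)]
    q=q[np.hypot(q[:,0]-.6344,q[:,1]-.0963)>.024][:,:2]
    s=rect(q,[.634,.038,.07],.031,.0885); out['rack']=(s.x,np.median(abs(s.fun)),len(q))
    q=P[(P[:,2]>.022)&(P[:,2]<.034)&(abs(P[:,0]-.58)<.055)&(abs(P[:,1]+.158)<.085)]
    q=q[np.hypot(q[:,0]-.5886,q[:,1]+.13)>.0275][:,:2]
    s=rect(q,[.5815,-.158,-.165],.0305,.0605); out['caddy']=(s.x,np.median(abs(s.fun)),len(q))
    loc=lambda p,y:np.round([p[0]-y*np.sin(p[2]),p[1]+y*np.cos(p[2])],4)
    for k,v in out.items():
        print(k,np.round(v[0],4),round(v[1],4),v[2],[ (y,loc(v[0],y)) for y in dict(cruet=(-.038,.038),rack=(-.058,0,.058),caddy=(-.03,.03))[k]])
if __name__=="__main__": fixtures(np.load("P.npy"))
E
python3 fit.py
```

```text
cruet [ 0.6007  0.2191 -0.1618  0.0269] 0.0008 994 [(-0.038, array([0.5946, 0.1815])), (0.038, array([0.6069, 0.2566]))]
rack [0.6343 0.0397 0.0764] 0.0018 1050 [(-0.058, array([ 0.6387, -0.0181])), (0, array([0.6343, 0.0397])), (0.058, array([0.6299, 0.0976]))]
caddy [ 0.5805 -0.1577 -0.1548] 0.0015 695 [(-0.03, array([ 0.5759, -0.1874])), (0.03, array([ 0.5851, -0.1281]))]
```

```bash
cat > plan.py <<'E'
# usage: plan.py x y z yaw [x y z yaw ...]: rows for each leg, from the present pose
import sys
from h import *
def plan(legs):
    st=readout.sense(); p=np.array(st["position"]); yaw=st["ee_rot"][2]
    print("now",np.round(p,4),round(yaw,4),"t",round(st["time_s"],2))
    for l in legs:
        t=np.array(l[:3]); dy=(l[3]-yaw+np.pi)%(2*np.pi)-np.pi
        n=int(max(1,np.ceil(np.linalg.norm(t-p)/.0245),np.ceil(abs(np.degrees(dy))/4.9)))
        rows=[]
        for i in range(n):
            d=(t-p)/(n-i); turn=round(-np.degrees((l[3]-yaw+np.pi)%(2*np.pi)-np.pi)/(n-i)/5,2)
            M=R.from_euler('xyz',[np.pi,0,yaw]).as_matrix()
            s=np.round(M.T@d/.025,2); p=p+M@s*.025; yaw-=np.radians(turn*5)
            rows.append([float(a)+0. for a in s]+[turn+0.])
        print(len(rows))
        for k in range(0,n,10): print(str(rows[k:k+10]).replace(" ",""))
v=list(map(float,sys.argv[1:])); plan([v[i:i+4] for i in range(0,len(v),4)])
E
python3 plan.py .4475 .0163 .38 1.647
```

```text
now [0.1895 0.6217 0.4047] 2.8456 t 1.6
27
[[-0.63,-0.75,0.04,np.float64(0.51)],[-0.66,-0.72,0.04,np.float64(0.51)],[-0.69,-0.69,0.04,np.float64(0.51)],[-0.72,-0.66,0.04,np.float64(0.51)],[-0.75,-0.62,0.04,np.float64(0.51)],[-0.78,-0.59,0.04,np.float64(0.51)],[-0.8,-0.55,0.04,np.float64(0.51)],[-0.83,-0.52,0.04,np.float64(0.51)],[-0.85,-0.48,0.04,np.float64(0.51)],[-0.87,-0.44,0.03,np.float64(0.51)]]
[[-0.89,-0.4,0.04,np.float64(0.51)],[-0.9,-0.36,0.03,np.float64(0.51)],[-0.92,-0.32,0.04,np.float64(0.51)],[-0.93,-0.28,0.03,np.float64(0.51)],[-0.94,-0.24,0.04,np.float64(0.51)],[-0.95,-0.2,0.03,np.float64(0.51)],[-0.96,-0.16,0.04,np.float64(0.51)],[-0.97,-0.11,0.03,np.float64(0.51)],[-0.97,-0.07,0.04,np.float64(0.51)],[-0.98,-0.03,0.03,np.float64(0.51)]]
[[-0.98,0.02,0.04,np.float64(0.51)],[-0.97,0.06,0.03,np.float64(0.5)],[-0.97,0.1,0.04,np.float64(0.51)],[-0.96,0.15,0.03,np.float64(0.5)],[-0.96,0.19,0.04,np.float64(0.51)],[-0.95,0.23,0.03,np.float64(0.5)],[-0.94,0.26,0.04,np.float64(0.51)]]
```

Request:
{"name": "step_arm", "arguments": {
  "steps": [
    [-0.63,-0.75,0.04,0.51],
    [-0.66,-0.72,0.04,0.51],
    [-0.69,-0.69,0.04,0.51],
    [-0.72,-0.66,0.04,0.51],
    [-0.75,-0.62,0.04,0.51],
    [-0.78,-0.59,0.04,0.51],
    [-0.8,-0.55,0.04,0.51],
    [-0.83,-0.52,0.04,0.51],
    [-0.85,-0.48,0.04,0.51],
    [-0.87,-0.44,0.03,0.51]
  ],
  "grip": 91
}}

```text
time_s: 2.43
position: [0.2857, 0.3962, 0.3951]
ee_rot: [3.141, -0.0, 2.399]
wrist_force: [0.3, 0.2, 0.4]
grip_width: 0.987
grip_force: 0.0
```

Request:
{"name": "step_arm", "arguments": {
  "steps": [
    [-0.89,-0.4,0.04,0.51],
    [-0.9,-0.36,0.03,0.51],
    [-0.92,-0.32,0.04,0.51],
    [-0.93,-0.28,0.03,0.51],
    [-0.94,-0.24,0.04,0.51],
    [-0.95,-0.2,0.03,0.51],
    [-0.96,-0.16,0.04,0.51],
    [-0.97,-0.11,0.03,0.51],
    [-0.97,-0.07,0.04,0.51],
    [-0.98,-0.03,0.03,0.51]
  ]
}}

```text
time_s: 3.27
position: [0.381, 0.1723, 0.3864]
ee_rot: [3.141, -0.0, 1.954]
wrist_force: [0.6, 0.2, -0.1]
grip_width: 0.988
grip_force: 0.0
```

Request:
{"name": "step_arm", "arguments": {
  "steps": [
    [-0.98,0.02,0.04,0.51],
    [-0.97,0.06,0.03,0.5],
    [-0.97,0.1,0.04,0.51],
    [-0.96,0.15,0.03,0.5],
    [-0.96,0.19,0.04,0.51],
    [-0.95,0.23,0.03,0.5],
    [-0.94,0.26,0.04,0.51],
    [0,0,0,0]
  ]
}}

```text
time_s: 3.93
position: [0.4486, 0.0124, 0.3804]
ee_rot: [3.14, 0.002, 1.639]
wrist_force: [-0.3, -1.0, -0.7]
grip_width: 0.99
grip_force: 0.0
```

```bash
cat > w.py <<'E'
from m import *
import sys, fit
st=readout.sense(); s=optics.snapshot("wrist"); save(s,sys.argv[1])
print(np.round(st["position"],4),np.round(st["ee_rot"],4),round(st["time_s"],2))
P,_,_=pts(s,None,st); np.save("W.npy",P)
for n,(x,y,r,a,b) in OBJ.items():
    q=P[(np.hypot(P[:,0]-x,P[:,1]-y)<.03)&(P[:,2]>.06)&(P[:,2]<.13)]
    if len(q)<50: continue
    zt=np.percentile(q[:,2],95); t=q[q[:,2]>zt-.012]
    c,rr=cv2.minEnclosingCircle((t[:,:2]*1000).astype(np.float32))
    cc,k,e=circ(P,(x,y),r,a,b)
    print(n,len(q),"top",round(zt,4),np.round(c,1),round(rr,1),"side",cc if cc is None else np.round(cc,4),k)
try: fit.fixtures(P)
except Exception as e: print(e)
E
python3 w.py wrist1.png
```

```text
[0.4486 0.0124 0.3804] [3.1396e+00 1.6000e-03 1.6388e+00] 3.93
black 2355 top 0.1055 [446.5  17.6] 22.1 side [0.4468 0.0171] 311
white 660 top 0.0828 [ 416.6 -171.4] 19.8 side [ 0.4153 -0.1831] 1454
dark 1344 top 0.0879 [451.5 115.4] 17.2 side [0.4526 0.1193] 352
salt 551 top 0.0856 [461.8 -80.4] 16.4 side [ 0.4611 -0.0865] 852
home 3509 top 0.113 [632.2  96. ] 21.2 side [0.6333 0.096 ] 909
pothome 984 top 0.0861 [ 585.1 -129.2] 20.6 side [ 0.5893 -0.1312] 55
cruet [ 0.6132  0.2142 -0.5191  0.0269] 0.0005 1030 [(-0.038, array([0.5943, 0.1812])), (0.038, array([0.632 , 0.2472]))]
rack [0.634  0.0404 0.0728] 0.0014 3344 [(-0.058, array([ 0.6382, -0.0174])), (0, array([0.634 , 0.0404])), (0.058, array([0.6298, 0.0983]))]
caddy [ 0.58  -0.156 -0.157] 0.0011 370 [(-0.03, array([ 0.5753, -0.1857])), (0.03, array([ 0.5847, -0.1264]))]
```

View pics/wrist1.png

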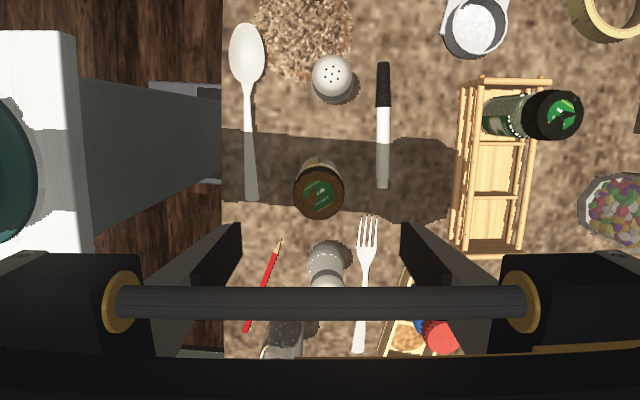

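The wrist view shows the black-cap jar at (318,190), with the rack's free bays at (497,170) and (487,220). The fingers close along the rack's x, as intended.

```bash
sed -i 's/turn+0.\]/float(turn)+0.]/' plan.py; python3 plan.py .4467 .0172 .247 1.644
```

```text
now [0.4479 0.0144 0.3801] 1.6424 t 3.98
6
[[0.02,-0.01,0.89,0.0],[0.02,-0.01,0.89,0.0],[0.02,-0.01,0.89,0.0],[0.02,0.0,0.89,-0.01],[0.02,-0.01,0.88,0.0],[0.01,0.0,0.89,-0.01]]
```

Request:
{"name": "step_arm", "arguments": {
  "steps": [
    [0.02,-0.01,0.89,0],
    [0.01,0,0.89,0],
    [0.01,0,0.89,0],
    [0,0,0.89,0],
    [0,0,0.89,0],
    [0,0,0.45,0],
    [0,0,0.44,0],
    [0,0,0,0],
    [0,0,0,0]
  ]
}}

```text
time_s: 4.73
position: [0.4471, 0.0177, 0.2464]
ee_rot: [-3.141, -0.0, 1.648]
wrist_force: [-0.1, 0.4, 0.0]
grip_width: 0.993
grip_force: 0.0
```

Request:
{"name": "step_arm", "arguments": {
  "steps": [
    [0,0,0,0],
    [0,0,0,0],
    [0,0,0,0],
    [0,0,0,0],
    [0,0,0,0],
    [0,0,0,0]
  ],
  "grip": 30,
  "squeeze": 15
}}

```text
time_s: 5.23
position: [0.4472, 0.0173, 0.2467]
ee_rot: [3.141, -0.0, 1.647]
wrist_force: [0.0, 0.3, -0.1]
grip_width: 0.578
grip_force: 0.0
```

Request:
{"name": "step_arm", "arguments": {
  "steps": [
    [0,0,0,0],
    [0,0,0,0],
    [0,0,0,0],
    [0,0,0,0],
    [0,0,-0.4,0],
    [0,0,-0.8,0],
    [0,0,-0.9,0],
    [0,0,-0.5,0]
  ]
}}

```text
time_s: 5.9
position: [0.4474, 0.0169, 0.3135]
ee_rot: [3.14, -0.0, 1.646]
wrist_force: [1.0, 0.1, -1.7]
grip_width: 0.479
grip_force: 15.0
```

```bash
python3 plan.py .6342 .0402 .318 1.647 .6342 .0402 .268 1.647; python3 -c "
from h import *; s=readout.sense(); print(s['grip_width'],s['grip_force'],s['wrist_force'])"
```

```text
now [0.4474 0.0169 0.3135] 1.6459 t 5.9
8
[[0.05,0.94,-0.02,0.0],[0.05,0.94,-0.02,0.0],[0.04,0.94,-0.02,0.0],[0.05,0.94,-0.02,0.0],[0.04,0.94,-0.03,0.0],[0.05,0.94,-0.02,0.0],[0.04,0.94,-0.03,-0.01],[0.05,0.94,-0.02,0.0]]
3
[[0.0,0.0,0.67,0.0],[0.0,0.0,0.66,0.0],[0.0,0.0,0.67,0.0]]
0.479359923575662 14.9996517598629 [ 1.00113416  0.11089124 -1.73672293]
```

Request:
{"name": "step_arm", "arguments": {
  "steps": [
    [0.05,0.94,-0.04,0],
    [0.05,0.94,-0.04,0],
    [0.05,0.94,-0.04,0],
    [0.04,0.94,-0.04,0],
    [0.05,0.94,-0.02,0],
    [0.05,0.94,0,0],
    [0.04,0.94,0,0],
    [0.05,0.94,0,0],
    [0,0,0,0],
    [0,0,0,0]
  ]
}}

```text
time_s: 6.73
position: [0.6341, 0.041, 0.3158]
ee_rot: [-3.141, 0.001, 1.647]
wrist_force: [-0.8, 0.2, -1.0]
grip_width: 0.479
grip_force: 15.0
```

```bash
python3 w.py wrist2.png; python3 plan.py .6342 .0402 .256 1.647
```

```text
[0.6341 0.041  0.3158] [-3.1408e+00  9.0000e-04  1.6468e+00] 6.73
dark 2638 top 0.0877 [452.8 116.1] 17.4 side [0.4501 0.1166] 2147
salt 94 top 0.0883 [452.4 -82.2] 7.5 side None 0
home 3751 top 0.113 [632.4  97.2] 20.4 side None 0
cruet [ 0.6207  0.2096 -0.7239  0.0266] 0.0005 828 [(-0.038, array([0.5955, 0.1811])), (0.038, array([0.6459, 0.2381]))]
rack [0.6353 0.0398 0.0646] 0.0018 3103 [(-0.058, array([ 0.639 , -0.0181])), (0, array([0.6353, 0.0398])), (0.058, array([0.6315, 0.0977]))]
caddy [ 0.581  -0.1554 -0.1656] 0.0009 494 [(-0.03, array([ 0.576, -0.185])), (0.03, array([ 0.5859, -0.1258]))]
now [0.6333 0.0408 0.3157] 1.6464 t 6.78
3
[[-0.01,0.01,0.8,0.0],[-0.01,0.01,0.79,0.0],[-0.01,0.01,0.8,-0.01]]
```

View pics/wrist2.png

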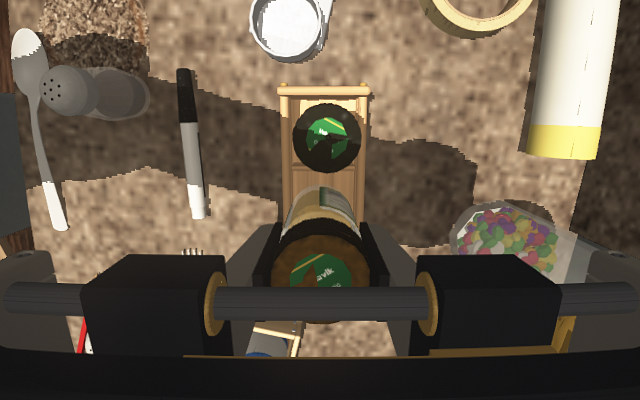

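The jar at (320,240) hangs over the middle bay, between the rails.

Request:
{"name": "step_arm", "arguments": {
  "steps": [
    [-0.02,0.01,0.5,0],
    [0,0.01,0.7,0],
    [0,0,0.7,0],
    [0,0,0.32,0],
    [0,0,0.1,0],
    [0,0,0,0]
  ]
}}

```text
time_s: 7.28
position: [0.6338, 0.0404, 0.2573]
ee_rot: [-3.14, 0.0, 1.646]
wrist_force: [-0.7, -0.4, -0.6]
grip_width: 0.474
grip_force: 15.0
```

Request:
{"name": "step_arm", "arguments": {
  "steps": [
    [0,0,0.04,0],
    [0,0,0.03,0],
    [0,0,0.03,0],
    [0,0,0,0],
    [0,0,0,0]
  ]
}}

```text
time_s: 7.7
position: [0.6345, 0.0405, 0.2559]
ee_rot: [3.141, -0.0, 1.647]
wrist_force: [-0.2, -0.1, -0.8]
grip_width: 0.474
grip_force: 15.0
```

Request:
{"name": "step_arm", "arguments": {
  "steps": [
    [0,0,0.03,0],
    [0,0,0.03,0],
    [0,0,0,0],
    [0,0,0,0]
  ]
}}

```text
time_s: 8.03
position: [0.6346, 0.0405, 0.2546]
ee_rot: [3.141, -0.0, 1.647]
wrist_force: [-1.3, 0.4, 4.4]
grip_width: 0.479
grip_force: 15.0
```

Request:
{"name": "step_arm", "arguments": {
  "steps": [
    [0,0,0.03,0],
    [0,0,0,0],
    [0,0,0,0]
  ]
}}

```text
time_s: 8.28
position: [0.6347, 0.0404, 0.2545]
ee_rot: [3.141, -0.001, 1.647]
wrist_force: [-2.6, 0.3, 9.4]
grip_width: 0.473
grip_force: 15.0
```

Request:
{"name": "step_arm", "arguments": {
  "steps": [
    [0,0,0,0],
    [0,0,0,0],
    [0,0,0,0],
    [0,0,0,0],
    [0,0,0,0]
  ],
  "grip": 90
}}

```text
time_s: 8.7
position: [0.6343, 0.0405, 0.2529]
ee_rot: [-3.141, 0.0, 1.647]
wrist_force: [-1.4, -0.2, 0.2]
grip_width: 0.815
grip_force: 0.0
```

Request:
{"name": "step_arm", "arguments": {
  "steps": [
    [0,0,-0.4,0],
    [0,0,-0.8,0],
    [0,0,-0.9,0],
    [0,0,-0.9,0],
    [0,0,-0.9,0]
  ]
}}

```text
time_s: 9.12
position: [0.6343, 0.0404, 0.3524]
ee_rot: [3.141, 0.0, 1.646]
wrist_force: [-0.2, 1.0, -0.6]
grip_width: 0.979
grip_force: 0.0
```

```bash
python3 plan.py .4152 -.1845 .36 1.647
```

```text
now [0.6343 0.0404 0.3524] 1.6464 t 9.12
13
[[-0.64,-0.72,-0.02,0.0],[-0.64,-0.73,-0.02,0.0],[-0.64,-0.72,-0.02,0.0],[-0.64,-0.73,-0.02,0.0],[-0.64,-0.72,-0.02,0.0],[-0.64,-0.73,-0.03,0.0],[-0.64,-0.72,-0.02,0.0],[-0.64,-0.73,-0.03,0.0],[-0.64,-0.72,-0.02,0.0],[-0.64,-0.73,-0.03,0.0]]
[[-0.64,-0.72,-0.02,0.0],[-0.63,-0.73,-0.03,0.0],[-0.64,-0.72,-0.02,-0.01]]
```

Request:
{"name": "step_arm", "arguments": {
  "steps": [
    [-0.64,-0.72,-0.02,0],
    [-0.64,-0.73,-0.02,0],
    [-0.64,-0.72,-0.02,0],
    [-0.64,-0.73,-0.02,0],
    [-0.64,-0.72,-0.02,0],
    [-0.64,-0.73,-0.03,0],
    [-0.64,-0.72,-0.02,0],
    [-0.64,-0.73,-0.03,0],
    [-0.64,-0.72,-0.02,0],
    [-0.64,-0.73,-0.03,0]
  ]
}}

```text
time_s: 9.95
position: [0.4649, -0.1336, 0.3572]
ee_rot: [3.141, -0.0, 1.647]
wrist_force: [0.3, -0.4, -0.0]
grip_width: 0.975
grip_force: 0.0
```

Request:
{"name": "step_arm", "arguments": {
  "steps": [
    [-0.64,-0.72,-0.02,0],
    [-0.63,-0.73,-0.03,0],
    [-0.64,-0.72,-0.02,0],
    [0,0,0,0],
    [0,0,0,0]
  ]
}}

```text
time_s: 10.37
position: [0.4148, -0.1853, 0.3589]
ee_rot: [3.14, -0.0, 1.644]
wrist_force: [0.5, 0.2, 0.5]
grip_width: 0.977
grip_force: 0.0
```

```bash
python3 w.py wrist3.png; python3 plan.py .4152 -.1845 .249 1.647
```

```text
[ 0.4148 -0.1853  0.3589] [ 3.1400e+00 -4.0000e-04  1.6438e+00] 10.37
white 3088 top 0.1086 [ 416.  -183.5] 22.4 side [ 0.4155 -0.1827] 624
salt 1621 top 0.0884 [462.2 -85.6] 17.2 side [ 0.4645 -0.083 ] 618
pothome 2514 top 0.086 [ 586.1 -130. ] 21.1 side [ 0.5881 -0.1301] 982
yellow 626 top 0.0857 [ 395.3 -267.9] 16.5 side [ 0.3956 -0.2724] 402
cruet [ 0.601  0.22  -0.15   0.027] nan 0 [(-0.038, array([0.5953, 0.1824])), (0.038, array([0.6067, 0.2576]))]
rack [0.6345 0.0353 0.0705] 0.0013 1968 [(-0.058, array([ 0.6386, -0.0225])), (0, array([0.6345, 0.0353])), (0.058, array([0.6304, 0.0932]))]
caddy [ 0.5801 -0.1574 -0.1601] 0.0012 2332 [(-0.03, array([ 0.5753, -0.187 ])), (0.03, array([ 0.5849, -0.1278]))]
now [ 0.4155 -0.1845  0.3588] 1.6459 t 10.42
5
[[0.0,0.0,0.88,0.0],[0.0,0.0,0.88,0.0],[0.0,0.0,0.88,0.0],[0.0,-0.01,0.88,-0.01],[0.0,0.0,0.87,0.0]]
  return _methods._mean(a, axis=axis, dtype=dtype,
  ret = ret.dtype.type(ret / rcount)
```

View pics/wrist3.png

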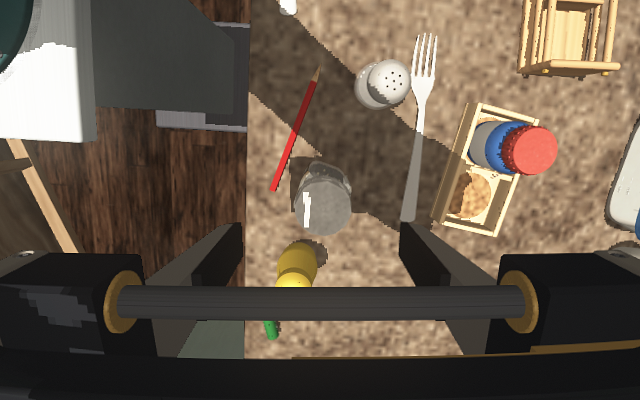

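The white-cap jar (322,200) is between the fingers. There is a brown patch in the free caddy cell at (468,195), so I'll check its height later.

Request:
{"name": "step_arm", "arguments": {
  "steps": [
    [0.03,0,0.88,0],
    [0.01,0,0.88,0],
    [0,0,0.88,0],
    [0,0,0.88,0],
    [0,0,0.5,0],
    [0,0,0.38,0],
    [0,0,0,0]
  ]
}}

```text
time_s: 11.0
position: [0.4155, -0.1825, 0.2467]
ee_rot: [-3.139, -0.001, 1.648]
wrist_force: [-0.4, 0.2, -1.1]
grip_width: 0.978
grip_force: 0.0
```

Request:
{"name": "step_arm", "arguments": {
  "steps": [
    [0,0,0,0],
    [0,0,0,0],
    [0,0,0,0],
    [0,0,0,0],
    [0,0,0,0],
    [0,0,0,0],
    [0,0,0,0],
    [0,0,0,0],
    [0,0,0,0],
    [0,0,0,0]
  ],
  "grip": 30
}}

```text
time_s: 11.83
position: [0.4155, -0.1836, 0.2484]
ee_rot: [3.141, 0.0, 1.647]
wrist_force: [-0.2, 1.0, 3.2]
grip_width: 0.518
grip_force: 15.0
```

```bash
python3 - <<'E'
from m import *
P=np.load("W.npy"); 
for nm,c,th in(("cell",(.5756,-.187),-.158),):
    d=P[:,:2]-c; X=d@[np.cos(th),np.sin(th)]; Y=d@[-np.sin(th),np.cos(th)]
    q=P[(abs(X)<.024)&(abs(Y)<.024)]; print(len(q),np.percentile(q[:,2],[1,25,50,75,95,99]))
# rail z check and free-bay centring: rack points by z
q=P[(P[:,0]>.59)&(P[:,0]<.68)&(P[:,1]>-.07)&(P[:,1]<.02)&(P[:,2]>.04)]
print(len(q),np.percentile(q[:,2],[5,50,99]),q[q[:,2]>.047].mean(0),q[q[:,2]>.047].min(0),q[q[:,2]>.047].max(0))
print(readout.sense()["grip_width"])
E
python3 plan.py .4155 -.1835 .33 1.647 .6388 -.0175 .33 1.647
```

```text
1461 [0.00297389 0.00410834 0.00461305 0.00508221 0.00577671 0.00621975]
1639 [0.04044717 0.04311066 0.05416674] [ 0.64003967 -0.05119755  0.05182117] [ 0.60735793 -0.05642703  0.04716866] [ 0.67702278 -0.04476639  0.05530302]
0.517727234440466
now [ 0.4155 -0.1836  0.2484] 1.6467 t 11.83
4
[[0.0,0.0,-0.82,0.0],[0.0,0.0,-0.81,0.0],[0.0,0.0,-0.82,0.0],[0.0,0.0,-0.81,0.0]]
12
[[0.5,0.78,0.0,0.0],[0.5,0.78,0.0,0.0],[0.49,0.79,0.0,0.0],[0.5,0.78,0.0,0.0],[0.49,0.79,0.0,0.0],[0.5,0.78,0.0,0.0],[0.49,0.79,0.0,0.0],[0.5,0.78,0.0,0.0],[0.49,0.79,0.0,0.0],[0.5,0.78,0.0,0.0]]
[[0.49,0.79,0.0,0.0],[0.5,0.78,0.0,0.0]]
```

Request:
{"name": "step_arm", "arguments": {
  "steps": [
    [0,0,0,0],
    [0,0,0,0]
  ]
}}

```text
time_s: 12.0
position: [0.4155, -0.1836, 0.2484]
ee_rot: [3.141, 0.0, 1.647]
wrist_force: [1.3, -0.0, 4.2]
grip_width: 0.515
grip_force: 15.0
```

Run:
```python
from m import *
st=readout.sense(); s=optics.snapshot("wrist"); save(s,"wrist4.png"); print(st["grip_width"],st["grip_force"])
sc=optics.snapshot("side"); P,_,_=pts(sc)
for a in (.01,.03,.05,.07,.09): print(a,circ(P,(.4155,-.184),.022,a,a+.02))
```

```text
0.5149013778691384 14.99706047179643
0.01 (array([ 0.4127688 , -0.18378978]), 116, np.float64(0.0008166521860315593))
0.03 (array([ 0.4119916 , -0.18347886]), 90, np.float64(0.0005102324112625008))
0.05 (array([ 0.40045402, -0.17790641]), 88, np.float64(0.001677331304885064))
0.07 (array([ 0.413324  , -0.18768592]), 125, np.float64(0.00388943997421181))
0.09 (array([ 0.41577324, -0.18382147]), 441, np.float64(0.0035444670398338436))
```

View pics/wrist4.png

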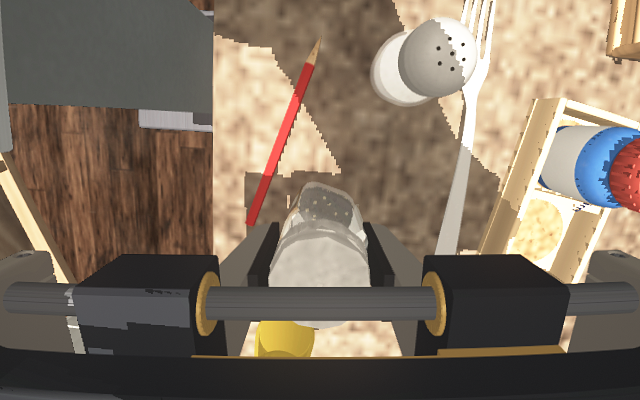

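Run:
```python
from m import *
P=np.load("P.npy"); s=optics.snapshot("side"); N,_,_=pts(s)
sc=optics.snapshot("scene"); M,_,_=pts(sc)
for nm,Q in (("init",P),("side now",N),("scene now",M)):
  for a in np.arange(.005,.11,.015):
    q=Q[(np.hypot(Q[:,0]-.4155,Q[:,1]+.184)<.034)&(Q[:,2]>a)&(Q[:,2]<a+.015)]
    if len(q)<20: continue
    f=least_squares(lambda p:np.hypot(q[:,0]-p[0],q[:,1]-p[1])-p[2],[.415,-.184,.022],loss='soft_l1',f_scale=.001)
    print(nm,round(a,3),len(q),np.round(f.x,4),np.round(q.min(0),3),np.round(q.max(0),3))
save(s,"s5.png")
a=s["image"][180:330,240:420]; cv2.imwrite("pics/s5c.png",cv2.resize(a,None,fx=4,fy=4,interpolation=cv2.INTER_CUBIC)[:,:,::-1])
```

```text
init 0.005 190 [ 0.4152 -0.1847  0.0221] [ 0.391 -0.207  0.005] [ 0.442 -0.161  0.02 ]
init 0.02 207 [ 0.4148 -0.1847  0.0224] [ 0.391 -0.206  0.02 ] [ 0.442 -0.161  0.035]
init 0.035 202 [ 0.4151 -0.1847  0.0229] [ 0.391 -0.204  0.035] [ 0.442 -0.16   0.05 ]
init 0.05 188 [ 0.4154 -0.1856  0.0231] [ 0.39  -0.204  0.05 ] [ 0.438 -0.16   0.065]
init 0.065 196 [ 0.4164 -0.1865  0.0238] [ 0.39  -0.207  0.065] [ 0.441 -0.161  0.08 ]
init 0.08 206 [ 0.416  -0.1852  0.0215] [ 0.392 -0.207  0.08 ] [ 0.437 -0.16   0.095]
init 0.095 629 [ 0.4141 -0.1851  0.0186] [ 0.393 -0.208  0.095] [ 0.437 -0.162  0.11 ]
side now 0.005 79 [ 0.4122 -0.1848  0.021 ] [ 0.391 -0.207  0.005] [ 0.418 -0.17   0.02 ]
side now 0.02 88 [ 0.4099 -0.1863  0.0188] [ 0.391 -0.207  0.02 ] [ 0.413 -0.173  0.035]
side now 0.035 65 [ 0.4065 -0.1883  0.0154] [ 0.391 -0.205  0.035] [ 0.409 -0.183  0.05 ]
side now 0.05 61 [ 0.4156 -0.1684  0.0369] [ 0.384 -0.203  0.05 ] [ 0.449 -0.189  0.065]
side now 0.065 76 [ 0.4131 -0.1552  0.047 ] [ 0.384 -0.206  0.065] [ 0.449 -0.189  0.08 ]
side now 0.08 116 [ 0.4153 -0.1714  0.0341] [ 0.384 -0.208  0.08 ] [ 0.449 -0.186  0.095]
side now 0.095 412 [ 0.4161 -0.1887  0.0176] [ 0.385 -0.208  0.095] [ 0.449 -0.167  0.11 ]
scene now 0.005 117 [ 0.4171 -0.1867  0.0239] [ 0.391 -0.2    0.005] [ 0.441 -0.16   0.02 ]
scene now 0.02 117 [ 0.416  -0.187   0.0245] [ 0.39  -0.196  0.02 ] [ 0.441 -0.16   0.035]
scene now 0.035 130 [ 0.4159 -0.1868  0.0245] [ 0.391 -0.198  0.035] [ 0.441 -0.16   0.05 ]
scene now 0.05 121 [ 0.4163 -0.1892  0.0264] [ 0.384 -0.192  0.05 ] [ 0.448 -0.161  0.065]
scene now 0.065 148 [ 0.4168 -0.2017  0.0376] [ 0.382 -0.183  0.065] [ 0.447 -0.16   0.08 ]
scene now 0.08 147 [ 0.4169 -0.203   0.0377] [ 0.383 -0.182  0.08 ] [ 0.447 -0.161  0.095]
scene now 0.095 232 [ 0.4156 -0.1829  0.0199] [ 0.382 -0.205  0.095] [ 0.447 -0.16   0.11 ]
```

View pics/s5c.png

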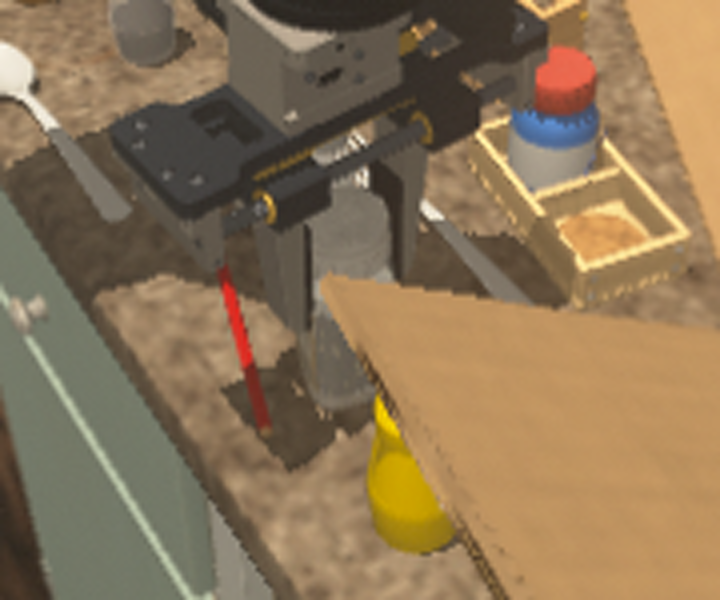

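The jar is upright between the pads. Its mesh measures about 47 mm across at mid-height, which explains the opening.

Request:
{"name": "step_arm", "arguments": {
  "steps": [
    [0,0,-0.3,0],
    [0,0,-0.7,0],
    [0,0,-0.8,0],
    [0,0,-0.8,0],
    [0,0,-0.8,0],
    [0,0,-0.4,0],
    [0,0,0,0]
  ]
}}

```text
time_s: 12.78
position: [0.4155, -0.1837, 0.3448]
ee_rot: [3.138, 0.0, 1.647]
wrist_force: [0.9, -0.2, -1.0]
grip_width: 0.514
grip_force: 15.0
```

Request:
{"name": "step_arm", "arguments": {
  "steps": [
    [0.5,0.78,0,0],
    [0.5,0.78,0,0],
    [0.49,0.79,0,0],
    [0.5,0.78,0,0],
    [0.49,0.79,0,0],
    [0.5,0.78,0,0],
    [0.49,0.79,0,0],
    [0.5,0.78,0,0],
    [0.49,0.79,0,0],
    [0.5,0.78,0,0]
  ]
}}

```text
time_s: 13.62
position: [0.6016, -0.0441, 0.3412]
ee_rot: [-3.139, -0.0, 1.647]
wrist_force: [0.3, -0.0, 0.1]
grip_width: 0.514
grip_force: 15.0
```

Request:
{"name": "step_arm", "arguments": {
  "steps": [
    [0.49,0.79,0,0],
    [0.5,0.78,0,0],
    [0,0,0,0],
    [0,0,0,0]
  ]
}}

```text
time_s: 13.95
position: [0.6385, -0.0163, 0.3409]
ee_rot: [-3.138, 0.0, 1.649]
wrist_force: [0.1, 0.2, -0.3]
grip_width: 0.519
grip_force: 15.0
```

```bash
python3 w.py wrist5.png
python3 - <<'E'
from m import *
P=np.load("W.npy")
q=P[(P[:,0]>.58)&(P[:,0]<.69)&(P[:,1]>-.06)&(P[:,1]<.12)&(P[:,2]>.105)&(P[:,2]<.23)]
h=q[(q[:,2]>.105)&(q[:,2]<.116)]; c=h[np.hypot(h[:,0]-.634,h[:,1]-.04)<.03]; print("black top",len(c),cv2.minEnclosingCircle((c[:,:2]*1000).astype(np.float32)),np.median(c[:,2]))
# held jar: cap top plane
for a in np.arange(.095,.22,.01):
    q=P[(abs(P[:,0]-.6388)<.023)&(abs(P[:,1]+.0175)<.028)&(P[:,2]>a)&(P[:,2]<a+.01)]
    if len(q)>20: print(round(a,3),len(q),np.round(q.min(0),4),np.round(q.max(0),4))
E
```

```text
[ 0.6385 -0.0163  0.3409] [-3.1382e+00  2.0000e-04  1.6487e+00] 13.95
dark 1995 top 0.0878 [453.  114.7] 16.9 side [0.4504 0.1175] 1956
salt 630 top 0.0875 [460.3 -77.9] 13.7 side [ 0.4595 -0.0859] 1261
home 3884 top 0.113 [633.   95.7] 21.0 side [0.633  0.0965] 181
pothome 714 top 0.0859 [ 592.7 -134.5] 18.4 side None 4
cruet [ 0.601  0.22  -0.15   0.027] nan 0 [(-0.038, array([0.5953, 0.1824])), (0.038, array([0.6067, 0.2576]))]
rack [0.6357 0.0392 0.0716] 0.0017 3279 [(-0.058, array([ 0.6398, -0.0187])), (0, array([0.6357, 0.0392])), (0.058, array([0.6315, 0.0971]))]
caddy [ 0.5811 -0.1538 -0.1327] 0.0013 183 [(-0.03, array([ 0.5771, -0.1835])), (0.03, array([ 0.585 , -0.1241]))]
black top 3404 ((633.9293212890625, 40.22861862182617), 21.530174255371094) 0.11232406666261989
0.095 103 [ 0.6232 -0.0045  0.0952] [0.6594 0.0065 0.105 ]
0.105 182 [ 0.6194 -0.0072  0.105 ] [0.6617 0.0066 0.115 ]
0.115 197 [ 0.6191 -0.0064  0.1151] [0.6616 0.0065 0.125 ]
0.125 226 [ 0.6184 -0.0065  0.125 ] [0.6615 0.0064 0.1349]
0.135 266 [ 0.6178 -0.0071  0.135 ] [0.6614 0.0067 0.145 ]
0.145 302 [ 0.6177 -0.0061  0.145 ] [0.6617 0.0065 0.155 ]
0.155 452 [ 0.6161 -0.0115  0.155 ] [0.6617 0.0065 0.165 ]
0.165 940 [ 0.6173 -0.0184  0.165 ] [0.6618 0.0065 0.175 ]
0.175 427 [ 0.6158 -0.0234  0.175 ] [0.6618 0.006  0.185 ]
0.185 1056 [ 0.6159 -0.0236  0.185 ] [0.6618 0.0058 0.195 ]
0.195 4949 [ 0.6158 -0.039   0.195 ] [0.6618 0.0048 0.205 ]
0.205 139 [ 0.6601 -0.0132  0.205 ] [ 0.6618 -0.0038  0.2137]
  return _methods._mean(a, axis=axis, dtype=dtype,
  ret = ret.dtype.type(ret / rcount)
```

View pics/wrist5.png

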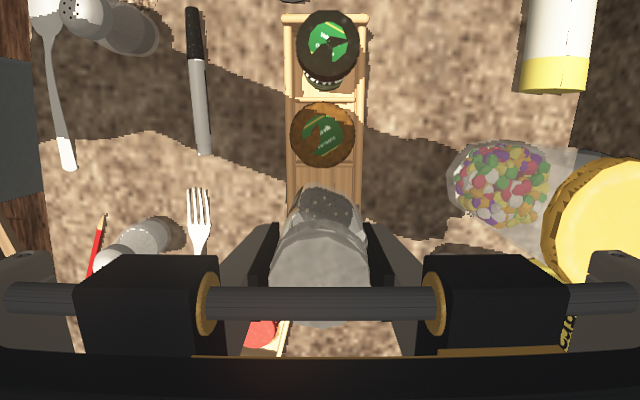

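The white jar (320,240) hangs upright over the last bay, and the black one (322,135) stands upright in the middle bay. I'll shift 2 mm toward -y and lower.

Request:
{"name": "step_arm", "arguments": {
  "steps": [
    [-0.05,0,0.5,0],
    [-0.03,0,0.7,0],
    [0,0,0.7,0],
    [0,0,0.7,0],
    [0,0,0.5,0],
    [0,0,0.18,0],
    [0,0,0,0],
    [0,0,0,0]
  ]
}}

```text
time_s: 14.67
position: [0.6385, -0.0199, 0.2613]
ee_rot: [-3.141, 0.0, 1.646]
wrist_force: [1.6, -0.2, 0.1]
grip_width: 0.513
grip_force: 15.0
```

Request:
{"name": "step_arm", "arguments": {
  "steps": [
    [0,0,0.04,0],
    [0,0,0.03,0],
    [0,0,0,0],
    [0,0,0,0]
  ]
}}

```text
time_s: 15.0
position: [0.6387, -0.0193, 0.2599]
ee_rot: [3.141, -0.0, 1.647]
wrist_force: [0.9, 0.5, -0.9]
grip_width: 0.514
grip_force: 15.0
```

Request:
{"name": "step_arm", "arguments": {
  "steps": [
    [0,0,0.04,0],
    [0,0,0.04,0],
    [0,0,0.03,0],
    [0,0,0,0],
    [0,0,0,0]
  ]
}}

```text
time_s: 15.42
position: [0.6387, -0.0193, 0.2566]
ee_rot: [-3.141, -0.0, 1.647]
wrist_force: [0.1, 0.3, -1.3]
grip_width: 0.517
grip_force: 15.0
```

Request:
{"name": "step_arm", "arguments": {
  "steps": [
    [0,0,0.03,0],
    [0,0,0,0],
    [0,0,0,0]
  ]
}}

```text
time_s: 15.67
position: [0.6388, -0.0195, 0.2565]
ee_rot: [3.141, -0.0, 1.647]
wrist_force: [-0.4, -0.4, 4.9]
grip_width: 0.514
grip_force: 15.0
```

Request:
{"name": "step_arm", "arguments": {
  "steps": [
    [0,0,0,0],
    [0,0,0,0],
    [0,0,0,0],
    [0,0,0,0],
    [0,0,0,0],
    [0,0,0,0]
  ],
  "grip": 90
}}

```text
time_s: 16.17
position: [0.6387, -0.0192, 0.2558]
ee_rot: [-3.141, -0.0, 1.647]
wrist_force: [-0.2, -0.1, -0.7]
grip_width: 0.928
grip_force: 0.0
```

Request:
{"name": "step_arm", "arguments": {
  "steps": [
    [0,0,-0.4,0],
    [0,0,-0.8,0],
    [0,0,-0.9,0],
    [0,0,-0.9,0],
    [0,0,-0.9,0]
  ]
}}

```text
time_s: 16.58
position: [0.6386, -0.0195, 0.3552]
ee_rot: [3.141, 0.0, 1.646]
wrist_force: [0.3, 0.3, -0.4]
grip_width: 0.981
grip_force: 0.0
```

```bash
sed -i 's/^try.*/import warnings; warnings.simplefilter("ignore")\n&/' w.py; python3 plan.py .4525 .1170 .33 1.409
```

```text
now [ 0.6386 -0.0195  0.3552] 1.6464 t 16.58
10
[[0.6,-0.7,0.1,0.27],[0.58,-0.72,0.1,0.27],[0.57,-0.73,0.1,0.27],[0.55,-0.74,0.1,0.27],[0.53,-0.75,0.1,0.27],[0.51,-0.77,0.1,0.27],[0.5,-0.78,0.1,0.28],[0.48,-0.79,0.1,0.27],[0.46,-0.8,0.1,0.28],[0.44,-0.81,0.11,0.27]]
```

Request:
{"name": "step_arm", "arguments": {
  "steps": [
    [0.6,-0.7,0.1,0.27],
    [0.58,-0.72,0.1,0.27],
    [0.57,-0.73,0.1,0.27],
    [0.55,-0.74,0.1,0.27],
    [0.53,-0.75,0.1,0.27],
    [0.51,-0.77,0.1,0.27],
    [0.5,-0.78,0.1,0.28],
    [0.48,-0.79,0.1,0.27],
    [0.46,-0.8,0.1,0.28],
    [0.44,-0.81,0.11,0.27]
  ]
}}

```text
time_s: 17.42
position: [0.4518, 0.1176, 0.3288]
ee_rot: [3.141, -0.001, 1.408]
wrist_force: [0.6, 0.2, 0.4]
grip_width: 0.976
grip_force: 0.0
```

Request:
{"name": "step_arm", "arguments": {
  "steps": [
    [0,0,0,0],
    [0,0,0,0],
    [0,0,0,0]
  ]
}}

```text
time_s: 17.67
position: [0.4533, 0.117, 0.329]
ee_rot: [3.14, -0.001, 1.409]
wrist_force: [-0.2, -0.2, -0.2]
grip_width: 0.977
grip_force: 0.0
```

```bash
python3 w.py wrist6.png
python3 - <<'E'
from m import *
P=np.load("W.npy")
for lo,hi in ((.08,.095),(.065,.08),(.03,.06)):
    q=P[(np.hypot(P[:,0]-.4525,P[:,1]-.117)<.03)&(P[:,2]>lo)&(P[:,2]<hi)]
    if len(q)>9: print(lo,len(q),np.round(q.min(0),4),np.round(q.max(0),4),np.round((q.min(0)+q.max(0))/2,4))
E
python3 plan.py .4525 .117 .221 1.409
```

```text
[0.4533 0.117  0.329 ] [ 3.1399e+00 -9.0000e-04  1.4094e+00] 17.67
dark 1654 top 0.0879 [451.4 116. ] 17.0 side [0.4518 0.1134] 742
pot 2318 top 0.074 [421.5 222.1] 19.6 side [0.4202 0.2233] 690
home 4856 top 0.1128 [632.8  96.5] 21.3 side [0.6331 0.096 ] 1371
cruet [ 0.6     0.2193 -0.1624  0.027 ] 0.0006 2260 [(-0.038, array([0.5939, 0.1818])), (0.038, array([0.6062, 0.2568]))]
rack [0.6344 0.0424 0.086 ] 0.0018 2746 [(-0.058, array([ 0.6394, -0.0154])), (0, array([0.6344, 0.0424])), (0.058, array([0.6295, 0.1002]))]
caddy [ 0.5815 -0.158  -0.165 ] nan 0 [(-0.03, array([ 0.5766, -0.1876])), (0.03, array([ 0.5864, -0.1284]))]
0.08 1226 [0.4361 0.1011 0.08  ] [0.4667 0.1321 0.0903] [0.4514 0.1166 0.0852]
0.065 377 [0.4347 0.0993 0.0651] [0.4684 0.1331 0.08  ] [0.4516 0.1162 0.0725]
0.03 662 [0.432  0.1053 0.0301] [0.4742 0.1387 0.06  ] [0.4531 0.122  0.045 ]
now [0.4535 0.1167 0.3289] 1.4085 t 17.72
5
[[0.0,-0.01,0.86,0.0],[0.0,-0.01,0.86,0.0],[0.0,-0.01,0.86,0.0],[0.0,-0.01,0.87,0.0],[0.01,0.0,0.86,-0.01]]
```

View pics/wrist6.png

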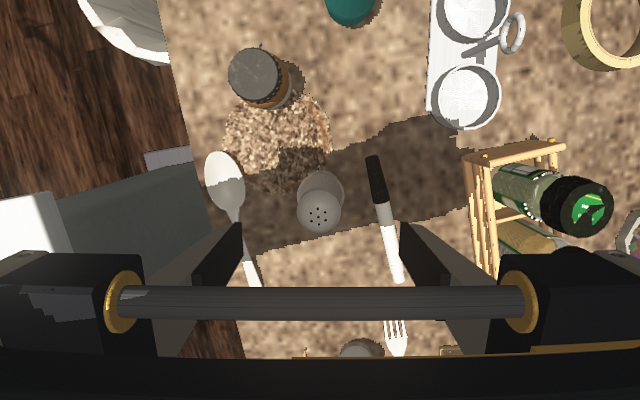

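The dark shaker (318,205) is between the fingers, with the cruet cups at (467,100) and (473,5). I'll lower and grip.

Request:
{"name": "step_arm", "arguments": {
  "steps": [
    [-0.01,-0.04,0.86,0],
    [0,-0.03,0.86,0],
    [0,0,0.86,0],
    [0,0,0.86,0],
    [0,0,0.5,0],
    [0,0,0.36,0],
    [0,0,0,0]
  ]
}}

```text
time_s: 18.3
position: [0.451, 0.1164, 0.2194]
ee_rot: [-3.14, 0.002, 1.408]
wrist_force: [-1.5, -0.6, 0.4]
grip_width: 0.98
grip_force: 0.0
```

Request:
{"name": "step_arm", "arguments": {
  "steps": [
    [0,0,0,0],
    [0,0,0,0],
    [0,0,0,0],
    [0,0,0,0],
    [0,0,0,0],
    [0,0,0,0],
    [0,0,0,0],
    [0,0,0,0],
    [0,0,0,0],
    [0,0,0,0]
  ],
  "grip": 30
}}

```text
time_s: 19.13
position: [0.4511, 0.1173, 0.2209]
ee_rot: [3.141, -0.0, 1.409]
wrist_force: [1.3, 0.3, 2.3]
grip_width: 0.444
grip_force: 15.0
```

```bash
python3 plan.py .4518 .1168 .341 1.409 .6063 .2567 .341 1.409
```

```text
now [0.4511 0.1173 0.2209] 1.4093 t 19.13
5
[[0.0,0.01,-0.96,0.0],[0.0,0.0,-0.96,0.0],[-0.01,0.01,-0.96,0.0],[0.0,0.0,-0.96,0.0],[-0.01,0.01,-0.96,0.0]]
9
[[0.72,0.58,0.0,0.0],[0.72,0.58,0.0,0.0],[0.73,0.58,0.0,0.0],[0.72,0.58,0.0,0.0],[0.73,0.58,0.0,0.0],[0.72,0.57,0.0,0.0],[0.73,0.58,0.0,0.0],[0.72,0.57,0.0,0.0],[0.73,0.58,0.0,0.0]]
```

Request:
{"name": "step_arm", "arguments": {
  "steps": [
    [0,0,-0.4,0],
    [0,0,-0.8,0],
    [0,0,-0.95,0],
    [0,0,-0.95,0],
    [0,0,-0.95,0],
    [0,0,-0.7,0]
  ]
}}

```text
time_s: 19.63
position: [0.4507, 0.1169, 0.3415]
ee_rot: [3.141, -0.001, 1.409]
wrist_force: [-0.7, 0.1, -1.2]
grip_width: 0.442
grip_force: 14.8
```

Request:
{"name": "step_arm", "arguments": {
  "steps": [
    [0.72,0.58,0,0],
    [0.72,0.58,0,0],
    [0.73,0.58,0,0],
    [0.72,0.58,0,0],
    [0.73,0.58,0,0],
    [0.72,0.57,0,0],
    [0.73,0.58,0,0],
    [0.72,0.57,0,0],
    [0.71,0.58,0,0],
    [0,0,0,0]
  ]
}}

```text
time_s: 20.47
position: [0.6066, 0.26, 0.3394]
ee_rot: [3.14, -0.001, 1.412]
wrist_force: [0.1, -0.3, -0.5]
grip_width: 0.446
grip_force: 14.8
```

Request:
{"name": "step_arm", "arguments": {
  "steps": [
    [0,0,0,0],
    [0,0,0,0]
  ]
}}

```text
time_s: 20.63
position: [0.6046, 0.2559, 0.3393]
ee_rot: [-3.14, 0.001, 1.409]
wrist_force: [-0.3, -1.5, -1.0]
grip_width: 0.443
grip_force: 14.8
```

```bash
cat > held.py <<'E'
import sys
from m import *
st=readout.sense(); s=optics.snapshot("wrist"); save(s,sys.argv[1])
P,_,_=pts(s,None,st); np.save("W.npy",P)
p=np.array(st["position"]); print(np.round(p,4),round(st["ee_rot"][2],4),round(st["grip_width"]*92,1),round(st["time_s"],2))
# held thing, tool coords relative to grasp point (x across fingers, z down)
M=R.from_euler('xyz',st["ee_rot"]).as_matrix(); L=(P-p)@M-[0,0,.171]
for a in np.arange(-.06,.08,.01):
    q=L[(abs(L[:,0])<.035)&(abs(L[:,1])<.019)&(L[:,2]>a)&(L[:,2]<a+.01)]
    if len(q)>15: print(round(a,3),len(q),np.round(q.min(0)[:2]*1000,1),np.round(q.max(0)[:2]*1000,1))
E
python3 held.py wrist7.png; python3 plan.py .6063 .2567 .235 1.409;python3 -c "
from m import *
import fit; fit.fixtures(np.load('W.npy'))" 2>/dev/null
```

```text
[0.6046 0.2559 0.3393] 1.4086 40.7 20.63
-0.04 1985 [ -1.5 -17.1] [14.6 13.4]
-0.03 1079 [ -3.2 -19. ] [15.8 14.8]
-0.02 474 [  0.9 -17.1] [16.1 15. ]
-0.01 786 [ -3.3 -18.9] [17.8 17.2]
0.0 685 [ -2.1 -19. ] [19.4 18.4]
0.01 567 [  3.5 -19. ] [20.9 19. ]
0.02 224 [  9.2 -18.9] [21.2 18.7]
0.03 118 [ 10.7 -15.9] [20.5 17.4]
0.04 81 [ 10.9 -14.3] [19.7 16.4]
now [0.6046 0.2557 0.3395] 1.4082 t 20.68
5
[[0.01,0.01,0.84,0.0],[0.01,0.01,0.83,0.0],[0.01,0.01,0.84,0.0],[0.01,0.02,0.83,0.0],[0.01,0.01,0.84,-0.01]]
cruet [ 0.593   0.2232 -0.385   0.0267] 0.0007 466 [(-0.038, array([0.5788, 0.188 ])), (0.038, array([0.6073, 0.2585]))]
rack [0.6354 0.041  0.0652] 0.0017 400 [(-0.058, array([ 0.6392, -0.0169])), (0, array([0.6354, 0.041 ])), (0.058, array([0.6317, 0.0989]))]
caddy [ 0.5815 -0.158  -0.165 ] nan 0 [(-0.03, array([ 0.5766, -0.1876])), (0.03, array([ 0.5864, -0.1284]))]
```

View pics/wrist7.png

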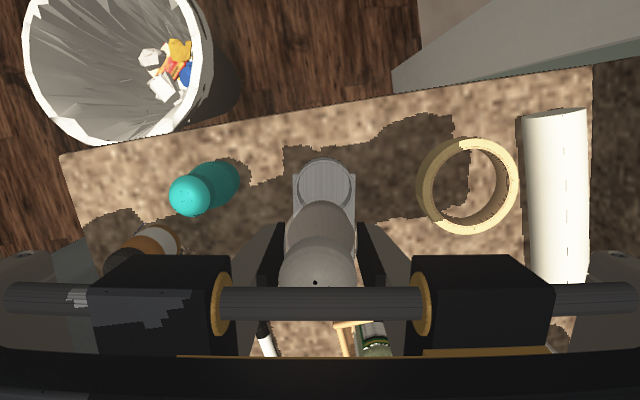

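The shaker (318,255) hangs above the far cup (323,185). I'll lower partway and check that it has settled.

Request:
{"name": "step_arm", "arguments": {
  "steps": [
    [0.04,0,0.5,0],
    [0,0,0.5,0],
    [0,0,0.2,0],
    [0,0,0,0],
    [0,0,0,0],
    [0,0,0,0]
  ]
}}

```text
time_s: 21.18
position: [0.6056, 0.2576, 0.3095]
ee_rot: [3.141, 0.0, 1.409]
wrist_force: [0.1, 0.5, -1.0]
grip_width: 0.442
grip_force: 14.8
```

```bash
python3 held.py wrist8.png; python3 plan.py .6058 .2577 .2395 1.409;python3 -c "
from m import *
P=np.load('W.npy')
q=P[(P[:,2]>.02)&(P[:,2]<.031)&(abs(P[:,0]-.607)<.035)&(P[:,1]>.25)&(P[:,1]<.29)][:,:2]
f=least_squares(lambda p:np.hypot(*(q-p).T)-.027,[.606,.257],loss='cauchy',f_scale=.001); print(len(q),f.x,np.median(abs(f.fun)))"
```

```text
[0.6056 0.2576 0.3095] 1.4091 40.6 21.18
-0.04 1952 [ -1.5 -17.1] [14.1 13.1]
-0.03 1121 [ -3.4 -19. ] [16.  14.8]
-0.02 476 [  0.9 -17.2] [15.6 15. ]
-0.01 767 [ -3.5 -18.9] [17.7 17.2]
0.0 696 [ -2.6 -18.9] [19.4 18.6]
0.01 562 [  4.5 -19. ] [20.9 19. ]
0.02 228 [  9.2 -18.6] [21.1 18.7]
0.03 117 [ 10.6 -15.8] [20.5 17.4]
0.04 77 [ 10.8 -14.3] [19.7 16.4]
now [0.6056 0.2576 0.3098] 1.4092 t 21.23
3
[[0.0,0.0,0.94,0.0],[0.0,0.0,0.94,0.0],[0.0,0.01,0.93,0.0]]
414 [0.60721311 0.25794286] 0.0006916654083380554
```

Request:
{"name": "step_arm", "arguments": {
  "steps": [
    [0.02,0.03,0.6,0],
    [0,0,0.7,0],
    [0,0,0.7,0],
    [0,0,0.6,0],
    [0,0,0.3,0],
    [0,0,0.14,0],
    [0,0,0,0],
    [0,0,0,0]
  ]
}}

```text
time_s: 21.9
position: [0.6066, 0.2581, 0.2339]
ee_rot: [3.141, -0.0, 1.409]
wrist_force: [0.5, -0.4, 0.4]
grip_width: 0.442
grip_force: 14.8
```

Request:
{"name": "step_arm", "arguments": {
  "steps": [
    [0,0,0.04,0],
    [0,0,0.04,0],
    [0,0,0.03,0],
    [0,0,0,0],
    [0,0,0,0]
  ]
}}

```text
time_s: 22.32
position: [0.6063, 0.2581, 0.2309]
ee_rot: [3.141, -0.0, 1.409]
wrist_force: [-0.1, -0.3, 0.3]
grip_width: 0.443
grip_force: 14.8
```

Request:
{"name": "step_arm", "arguments": {
  "steps": [
    [0,0,0.04,0],
    [0,0,0.04,0],
    [0,0,0,0],
    [0,0,0,0]
  ]
}}

```text
time_s: 22.65
position: [0.6063, 0.2581, 0.229]
ee_rot: [3.141, -0.0, 1.409]
wrist_force: [-0.7, -0.1, 2.5]
grip_width: 0.442
grip_force: 15.0
```

Request:
{"name": "step_arm", "arguments": {
  "steps": [
    [0,0,0.03,0],
    [0,0,0,0],
    [0,0,0,0]
  ]
}}

```text
time_s: 22.9
position: [0.6064, 0.258, 0.2289]
ee_rot: [3.141, -0.001, 1.409]
wrist_force: [-1.7, -1.6, 6.8]
grip_width: 0.442
grip_force: 15.3
```

Request:
{"name": "step_arm", "arguments": {
  "steps": [
    [0,0,0,0],
    [0,0,0,0],
    [0,0,0,0],
    [0,0,0,0],
    [0,0,0,0],
    [0,0,0,0]
  ],
  "grip": 90
}}

```text
time_s: 23.4
position: [0.6062, 0.2581, 0.2277]
ee_rot: [-3.141, 0.0, 1.409]
wrist_force: [0.3, -0.4, -0.1]
grip_width: 0.859
grip_force: 0.0
```

Request:
{"name": "step_arm", "arguments": {
  "steps": [
    [0,0,-0.4,0],
    [0,0,-0.8,0],
    [0,0,-0.9,0],
    [0,0,-0.9,0],
    [0,0,-0.9,0],
    [0,0,-0.8,0]
  ]
}}

```text
time_s: 23.9
position: [0.6064, 0.2579, 0.3478]
ee_rot: [3.14, -0.001, 1.409]
wrist_force: [-0.2, 0.1, -0.3]
grip_width: 0.978
grip_force: 0.0
```

```bash
python3 plan.py .4625 -.0845 .33 1.409
```

```text
now [0.6064 0.2579 0.3478] 1.4091 t 23.9
16
[[-0.9,-0.22,0.04,0.0],[-0.9,-0.22,0.04,0.0],[-0.9,-0.22,0.05,0.0],[-0.9,-0.22,0.04,0.0],[-0.9,-0.22,0.05,0.0],[-0.9,-0.22,0.04,0.0],[-0.9,-0.22,0.05,0.0],[-0.9,-0.21,0.04,0.0],[-0.91,-0.22,0.05,0.0],[-0.9,-0.21,0.04,0.0]]
[[-0.91,-0.22,0.05,0.0],[-0.9,-0.21,0.04,0.0],[-0.91,-0.22,0.05,0.0],[-0.9,-0.21,0.04,0.0],[-0.91,-0.22,0.05,0.0],[-0.9,-0.21,0.04,0.0]]
```

Request:
{"name": "step_arm", "arguments": {
  "steps": [
    [-0.9,-0.22,0.04,0],
    [-0.9,-0.22,0.04,0],
    [-0.9,-0.22,0.05,0],
    [-0.9,-0.22,0.04,0],
    [-0.9,-0.22,0.05,0],
    [-0.9,-0.22,0.04,0],
    [-0.9,-0.22,0.05,0],
    [-0.9,-0.21,0.04,0],
    [-0.91,-0.22,0.05,0],
    [-0.9,-0.21,0.04,0]
  ]
}}

```text
time_s: 24.73
position: [0.5157, 0.0434, 0.3351]
ee_rot: [3.141, -0.001, 1.409]
wrist_force: [0.0, 0.2, 0.5]
grip_width: 0.982
grip_force: 0.0
```

Request:
{"name": "step_arm", "arguments": {
  "steps": [
    [-0.91,-0.22,0.05,0],
    [-0.9,-0.21,0.04,0],
    [-0.91,-0.22,0.05,0],
    [-0.9,-0.21,0.04,0],
    [-0.91,-0.22,0.05,0],
    [-0.9,-0.21,0.04,0],
    [0,0,0,0],
    [0,0,0,0],
    [0,0,0,0],
    [0,0,0,0]
  ]
}}

```text
time_s: 25.57
position: [0.4631, -0.0833, 0.328]
ee_rot: [3.141, -0.001, 1.411]
wrist_force: [-1.1, -0.5, -0.3]
grip_width: 0.978
grip_force: 0.0
```

```bash
python3 w.py wrist9.png;  python3 - <<'E'
from m import *
P=np.load("W.npy")
for lo,hi in ((.08,.095),(.065,.08),(.03,.06)):
    q=P[(np.hypot(P[:,0]-.462,P[:,1]+.085)<.03)&(P[:,2]>lo)&(P[:,2]<hi)]
    if len(q)>9: print(lo,len(q),np.round(q.min(0),4),np.round(q.max(0),4),np.round((q.min(0)+q.max(0))/2,4))
E
```

```text
[ 0.4631 -0.0833  0.328 ] [ 3.1410e+00 -5.0000e-04  1.4111e+00] 25.57
salt 1697 top 0.0882 [462.  -84.9] 17.1 side [ 0.4608 -0.087 ] 763
pothome 2642 top 0.0859 [ 586.1 -129. ] 20.9 side [ 0.5876 -0.1306] 986
cruet [ 0.601  0.22  -0.15   0.027] nan 0 [(-0.038, array([0.5953, 0.1824])), (0.038, array([0.6067, 0.2576]))]
rack [0.6361 0.0387 0.0605] 0.0027 3640 [(-0.058, array([ 0.6396, -0.0192])), (0, array([0.6361, 0.0387])), (0.058, array([0.6326, 0.0966]))]
caddy [ 0.5803 -0.1559 -0.1586] 0.0012 922 [(-0.03, array([ 0.5756, -0.1856])), (0.03, array([ 0.5851, -0.1263]))]
0.08 1261 [ 0.4468 -0.1003  0.08  ] [ 0.4775 -0.0698  0.0899] [ 0.4621 -0.0851  0.085 ]
0.065 367 [ 0.445  -0.102   0.0652] [ 0.4792 -0.068   0.08  ] [ 0.4621 -0.085   0.0726]
0.03 683 [ 0.4395 -0.0888  0.0301] [ 0.4822 -0.0622  0.06  ] [ 0.4609 -0.0755  0.045 ]
```

Request:
{"name": "step_arm", "arguments": {
  "steps": [
    [-0.03,-0.03,0.86,0],
    [-0.01,0,0.86,0],
    [0,0,0.86,0],
    [0,0,0.86,0],
    [0,0,0.5,0],
    [0,0,0.35,0],
    [0,0,0,0]
  ]
}}

```text
time_s: 26.2
position: [0.4614, -0.0845, 0.219]
ee_rot: [-3.139, 0.0, 1.411]
wrist_force: [-1.4, -0.8, 0.1]
grip_width: 0.979
grip_force: 0.0
```

Request:
{"name": "step_arm", "arguments": {
  "steps": [
    [0,0,0,0],
    [0,0,0,0],
    [0,0,0,0],
    [0,0,0,0],
    [0,0,0,0],
    [0,0,0,0],
    [0,0,0,0],
    [0,0,0,0],
    [0,0,0,0],
    [0,0,0,0]
  ],
  "grip": 30
}}

```text
time_s: 27.03
position: [0.4616, -0.0851, 0.2205]
ee_rot: [-3.141, -0.0, 1.409]
wrist_force: [-0.7, 0.1, 3.3]
grip_width: 0.448
grip_force: 15.0
```

```bash
python3 plan.py .462 -.085 .32 1.409 .595 .1825 .32 1.409
```

```text
now [ 0.4616 -0.0851  0.2205] 1.4093 t 27.03
5
[[0.0,0.0,-0.8,0.0],[0.0,0.0,-0.79,0.0],[0.0,0.0,-0.8,0.0],[0.0,0.01,-0.79,0.0],[0.01,0.0,-0.8,0.0]]
13
[[0.88,0.27,0.0,0.0],[0.88,0.27,0.0,0.0],[0.88,0.27,0.0,0.0],[0.88,0.27,0.0,0.0],[0.88,0.27,0.0,0.0],[0.88,0.27,0.0,0.0],[0.88,0.27,0.0,0.0],[0.88,0.27,0.0,0.0],[0.87,0.27,0.0,0.0],[0.88,0.28,0.0,0.0]]
[[0.87,0.27,0.0,0.0],[0.88,0.28,0.0,0.0],[0.87,0.27,0.0,0.0]]
```

Request:
{"name": "step_arm", "arguments": {
  "steps": [
    [0,0,-0.4,0],
    [0,0,-0.8,0],
    [0,0,-0.9,0],
    [0,0,-0.9,0],
    [0,0,-0.7,0],
    [0,0,-0.3,0]
  ]
}}

```text
time_s: 27.53
position: [0.4622, -0.0855, 0.3229]
ee_rot: [3.138, -0.001, 1.409]
wrist_force: [0.6, -0.1, -1.3]
grip_width: 0.449
grip_force: 15.0
```

Request:
{"name": "step_arm", "arguments": {
  "steps": [
    [0.88,0.27,0,0],
    [0.88,0.27,0,0],
    [0.88,0.27,0,0],
    [0.88,0.27,0,0],
    [0.88,0.27,0,0],
    [0.88,0.27,0,0],
    [0.88,0.27,0,0],
    [0.88,0.27,0,0],
    [0.87,0.27,0,0],
    [0.88,0.28,0,0]
  ]
}}

```text
time_s: 28.37
position: [0.5639, 0.1219, 0.32]
ee_rot: [-3.141, 0.001, 1.409]
wrist_force: [0.6, -0.3, -1.8]
grip_width: 0.447
grip_force: 15.0
```

Request:
{"name": "step_arm", "arguments": {
  "steps": [
    [0.87,0.27,0,0],
    [0.88,0.28,0,0],
    [0.87,0.27,0,0],
    [0,0,0,0],
    [0,0,0,0],
    [0,0,0,0],
    [0,0,0,0]
  ]
}}

```text
time_s: 28.95
position: [0.5943, 0.1809, 0.3202]
ee_rot: [-3.141, 0.001, 1.408]
wrist_force: [-0.3, 0.1, -1.4]
grip_width: 0.451
grip_force: 15.0
```

```bash
python3 held.py wrist10.png; python3 plan.py .595 .1825 .24 1.409;python3 -c "
from m import *
P=np.load('W.npy')
q=P[(P[:,2]>.02)&(P[:,2]<.031)&(abs(P[:,0]-.595)<.035)&(P[:,1]>.175)&(P[:,1]<.212)][:,:2]
f=least_squares(lambda p:np.hypot(*(q-p).T)-.027,[.595,.182],loss='cauchy',f_scale=.001); print(len(q),f.x,np.median(abs(f.fun)))
q=P[(P[:,2]>.08)&(P[:,2]<.1)&(abs(P[:,0]-.607)<.03)&(P[:,1]>.235)&(P[:,1]<.29)]; print('dark',len(q),(q.min(0)+q.max(0))/2,q[:,2].max())"
```

```text
[0.5943 0.1809 0.3202] 1.4076 41.5 28.95
-0.04 2325 [ -1.2 -14.5] [16.1 17.3]
-0.03 1030 [ -3.4 -15.5] [17.4 18.7]
-0.02 499 [  0.3 -16.1] [17.7 16.3]
-0.01 803 [ -1.4 -18.1] [19.8 18.4]
0.0 706 [ -1.4 -19. ] [21.6 18.9]
0.01 539 [  8.2 -19. ] [23.3 19. ]
0.02 195 [ 11.2 -18.6] [23.3 18.6]
0.03 129 [ 13.3 -18.2] [22.7 14.4]
0.04 68 [ 12.9 -18. ] [22. 11.]
0.05 50 [29.5 -1.4] [34.9  2.6]
now [0.5944 0.1808 0.3204] 1.4074 t 29.0
4
[[0.02,0.0,0.8,0.0],[0.02,0.0,0.81,-0.01],[0.01,0.01,0.8,0.0],[0.02,0.0,0.81,-0.01]]
353 [0.59505819 0.18296683] 0.000699910456817901
dark 2210 [0.60422256 0.25657824 0.0899388 ] 0.0975427549600239
```

View pics/wrist10.png

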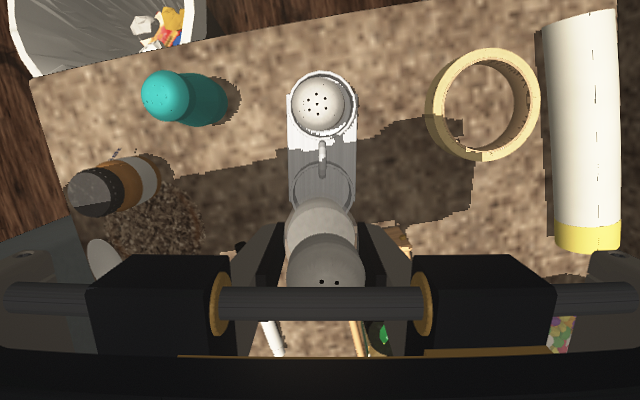

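The dark shaker (318,103) sits upright in the far cup. The held white one is over the near cup (322,185), with its base about 2.5 mm off toward the robot. I'll correct that and lower.

Request:
{"name": "step_arm", "arguments": {
  "steps": [
    [-0.01,0.05,0.5,0],
    [-0.01,0.04,0.8,0],
    [0,0,0.6,0],
    [0,0,0.3,0],
    [0,0,0,0],
    [0,0,0,0],
    [0,0,0,0]
  ]
}}

```text
time_s: 29.58
position: [0.5972, 0.1811, 0.2661]
ee_rot: [3.14, -0.001, 1.409]
wrist_force: [0.1, -0.5, -0.4]
grip_width: 0.445
grip_force: 15.0
```

```bash
python3 held.py wrist11.png; python3 -c "
from m import *
P=np.load('W.npy')
q=P[(P[:,2]>.02)&(P[:,2]<.031)&(abs(P[:,0]-.595)<.035)&(P[:,1]>.175)&(P[:,1]<.212)][:,:2]
f=least_squares(lambda p:np.hypot(*(q-p).T)-.027,[.595,.182],loss='cauchy',f_scale=.001); print(len(q),f.x,np.median(abs(f.fun)))"
```

```text
[0.5972 0.1811 0.2661] 1.4089 40.9 29.58
-0.04 2327 [ -1.7 -14.2] [16.  16.9]
-0.03 1017 [ -2.9 -15.4] [17.5 18.8]
-0.02 515 [  1.  -16.1] [17.7 16.8]
-0.01 788 [ -1.4 -18.1] [34.9 18.5]
0.0 827 [ -1.3 -19. ] [35. 19.]
0.01 553 [  8.2 -19. ] [23.  18.9]
0.02 184 [ 11.7 -18.9] [23.3 18.4]
0.03 100 [ 12.9 -18.4] [22.7 14.7]
0.04 49 [ 13.1 -17.9] [21.6 11. ]
0.06 185 [ 15.1 -18.5] [28.6 19. ]
0.07 84 [ 19.1 -18.8] [28.7 18.9]
0.08 1079 [  1.4 -19. ] [35. 19.]
517 [0.59506938 0.18297309] 0.0006836622885694095
```

Request:
{"name": "step_arm", "arguments": {
  "steps": [
    [0,0,0.4,0],
    [0,0,0.5,0],
    [0,0,0.3,0],
    [0,0,0.14,0],
    [0,0,0,0],
    [0,0,0,0]
  ]
}}

```text
time_s: 30.13
position: [0.5968, 0.1812, 0.2315]
ee_rot: [-3.141, 0.001, 1.409]
wrist_force: [0.2, 0.3, -1.5]
grip_width: 0.452
grip_force: 15.0
```

Request:
{"name": "step_arm", "arguments": {
  "steps": [
    [0,0,0.04,0],
    [0,0,0.03,0],
    [0,0,0,0],
    [0,0,0,0]
  ]
}}

```text
time_s: 30.47
position: [0.5969, 0.1814, 0.2304]
ee_rot: [3.141, -0.0, 1.409]
wrist_force: [0.0, 0.3, -0.4]
grip_width: 0.45
grip_force: 15.0
```

Request:
{"name": "step_arm", "arguments": {
  "steps": [
    [0,0,0.04,0],
    [0,0,0.02,0],
    [0,0,0,0],
    [0,0,0,0]
  ]
}}

```text
time_s: 30.8
position: [0.5968, 0.1814, 0.2287]
ee_rot: [3.142, -0.0, 1.409]
wrist_force: [-0.6, 0.4, -0.2]
grip_width: 0.448
grip_force: 15.0
```

Request:
{"name": "step_arm", "arguments": {
  "steps": [
    [0,0,0.03,0],
    [0,0,0,0],
    [0,0,0,0]
  ]
}}

```text
time_s: 31.05
position: [0.5968, 0.1813, 0.2285]
ee_rot: [-3.142, -0.0, 1.409]
wrist_force: [-1.8, -0.8, 4.7]
grip_width: 0.449
grip_force: 15.1
```

Request:
{"name": "step_arm", "arguments": {
  "steps": [
    [0,0,0.02,0],
    [0,0,0,0],
    [0,0,0,0]
  ]
}}

```text
time_s: 31.3
position: [0.5969, 0.1813, 0.2285]
ee_rot: [-3.142, -0.001, 1.409]
wrist_force: [-3.1, -0.3, 8.8]
grip_width: 0.449
grip_force: 15.1
```

Request:
{"name": "step_arm", "arguments": {
  "steps": [
    [0,0,0,0],
    [0,0,0,0],
    [0,0,0,0],
    [0,0,0,0],
    [0,0,0,0],
    [0,0,0,0]
  ],
  "grip": 90
}}

```text
time_s: 31.8
position: [0.5968, 0.1813, 0.2273]
ee_rot: [-3.142, 0.0, 1.409]
wrist_force: [0.4, 0.2, 0.4]
grip_width: 0.862
grip_force: 0.0
```

Request:
{"name": "step_arm", "arguments": {
  "steps": [
    [0,0,-0.4,0],
    [0,0,-0.8,0],
    [0,0,-0.9,0],
    [0,0,-0.9,0],
    [0,0,-0.9,0]
  ]
}}

```text
time_s: 32.22
position: [0.5967, 0.1812, 0.3266]
ee_rot: [3.141, -0.0, 1.409]
wrist_force: [0.2, 0.5, 0.1]
grip_width: 0.975
grip_force: 0.0
```

```bash
python3 plan.py .4215 .2225 .33 1.412
```

```text
now [0.5967 0.1812 0.3266] 1.409 t 32.22
8
[[0.06,-0.9,-0.02,0.0],[0.06,-0.9,-0.02,0.0],[0.06,-0.9,-0.02,-0.01],[0.07,-0.9,-0.02,0.0],[0.06,-0.9,-0.01,-0.01],[0.07,-0.89,-0.02,0.0],[0.06,-0.9,-0.01,-0.01],[0.07,-0.89,-0.02,0.0]]
```

Request:
{"name": "step_arm", "arguments": {
  "steps": [
    [0.06,-0.9,-0.02,0],
    [0.06,-0.9,-0.02,0],
    [0.06,-0.9,-0.02,-0.02],
    [0.07,-0.9,-0.02,-0.02],
    [0.06,-0.9,-0.01,0],
    [0.07,-0.89,-0.02,0],
    [0.06,-0.9,-0.01,0],
    [0.07,-0.89,-0.02,0],
    [0,0,0,0],
    [0,0,0,0]
  ]
}}

```text
time_s: 33.05
position: [0.421, 0.2229, 0.3292]
ee_rot: [3.141, -0.002, 1.414]
wrist_force: [0.7, 0.4, 0.7]
grip_width: 0.98
grip_force: 0.0
```

```bash
python3 w.py wrist12.png
python3 - <<'E'
from m import *
P=np.load("W.npy")
for lo,hi in ((.06,.078),(.03,.056)):
    q=P[(np.hypot(P[:,0]-.4215,P[:,1]-.222)<.03)&(P[:,2]>lo)&(P[:,2]<hi)]
    if len(q)>9: print(lo,len(q),np.round(q.min(0),4),np.round(q.max(0),4),np.round((q.min(0)+q.max(0))/2,4))
q=P[(P[:,2]>.08)&(P[:,2]<.1)&(abs(P[:,0]-.597)<.03)&(P[:,1]>.155)&(P[:,1]<.205)]; print('salt',len(q),(q.min(0)+q.max(0))/2,q[:,2].max())
E
```

```text
[0.421  0.2229 0.3292] [ 3.1414e+00 -1.5000e-03  1.4145e+00] 33.05
pot 1831 top 0.0739 [421.5 221.9] 19.5 side [0.4212 0.2204] 668
teal 1929 top 0.0879 [501.5 279.9] 17.4 side [0.5026 0.2796] 285
cruet [ 0.5999  0.2198 -0.1624  0.0267] 0.0009 2279 [(-0.038, array([0.5938, 0.1823])), (0.038, array([0.6061, 0.2573]))]
rack [ 0.7226  0.1766 -1.4085] 0.0009 99 [(-0.058, array([0.6654, 0.1672])), (0, array([0.7226, 0.1766])), (0.058, array([0.7799, 0.1859]))]
caddy [ 0.5815 -0.158  -0.165 ] nan 0 [(-0.03, array([ 0.5766, -0.1876])), (0.03, array([ 0.5864, -0.1284]))]
0.06 1831 [0.4027 0.2027 0.0601] [0.4405 0.2412 0.075 ] [0.4216 0.222  0.0675]
0.03 533 [0.3997 0.2141 0.03  ] [0.4438 0.2446 0.0508] [0.4218 0.2294 0.0404]
salt 1600 [0.59508591 0.1812121  0.08885315] 0.09767772782213185
```

View pics/wrist12.png

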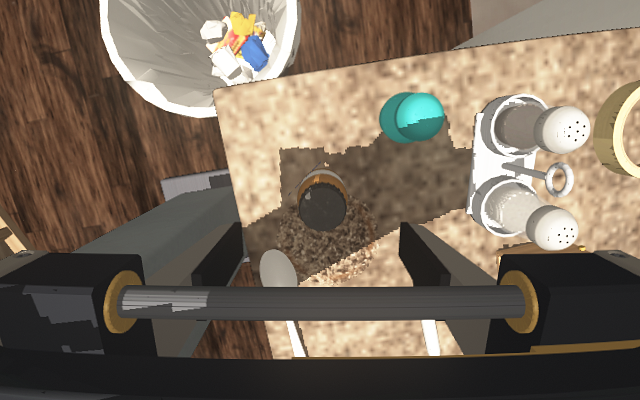

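Both shakers stand in the cups at (520,125) and (505,205). The amber pot (322,205) is between the fingers.

Request:
{"name": "step_arm", "arguments": {
  "steps": [
    [-0.03,0.01,0.86,0],
    [0,0,0.86,0],
    [0,0,0.86,0],
    [0,0,0.86,0],
    [0,0,0.56,0],
    [0,0,0.36,0],
    [0,0,0,0]
  ]
}}

```text
time_s: 33.68
position: [0.4222, 0.221, 0.218]
ee_rot: [-3.14, 0.002, 1.411]
wrist_force: [0.4, -0.4, 0.2]
grip_width: 0.979
grip_force: 0.0
```

Request:
{"name": "step_arm", "arguments": {
  "steps": [
    [0,0,0,0],
    [0,0,0,0],
    [0,0,0,0],
    [0,0,0,0],
    [0,0,0,0],
    [0,0,0,0],
    [0,0,0,0],
    [0,0,0,0],
    [0,0,0,0],
    [0,0,0,0]
  ],
  "grip": 30
}}

```text
time_s: 34.52
position: [0.4219, 0.2217, 0.2197]
ee_rot: [3.141, -0.0, 1.413]
wrist_force: [-0.1, -0.1, 3.7]
grip_width: 0.468
grip_force: 15.0
```

```bash
python3 plan.py .4215 .222 .34 1.412 .5756 -.1865 .34 1.412
```

```text
now [0.4219 0.2217 0.2197] 1.4129 t 34.52
5
[[0.0,0.0,-0.96,0.0],[0.0,0.0,-0.96,0.0],[0.0,-0.01,-0.96,0.0],[0.0,0.0,-0.97,0.0],[0.01,-0.01,-0.96,0.01]]
18
[[-0.84,0.48,0.0,0.0],[-0.84,0.48,0.0,0.0],[-0.84,0.48,0.0,0.0],[-0.84,0.48,0.0,0.0],[-0.84,0.48,0.0,0.0],[-0.84,0.48,0.0,0.0],[-0.84,0.48,0.0,0.0],[-0.84,0.48,0.0,0.0],[-0.84,0.48,0.0,0.0],[-0.84,0.48,0.0,0.0]]
[[-0.85,0.48,0.0,0.0],[-0.84,0.48,0.0,0.0],[-0.85,0.49,0.0,0.0],[-0.84,0.48,0.0,0.0],[-0.85,0.49,0.0,0.0],[-0.84,0.48,0.0,0.0],[-0.85,0.49,0.0,0.0],[-0.84,0.48,0.0,0.0]]
```

Request:
{"name": "step_arm", "arguments": {
  "steps": [
    [0,0,-0.4,0],
    [0,0,-0.8,0],
    [0,0,-0.95,0],
    [0,0,-0.95,0],
    [0,0,-0.95,0],
    [0,0,-0.75,0]
  ]
}}

```text
time_s: 35.02
position: [0.4216, 0.2213, 0.3412]
ee_rot: [3.141, -0.0, 1.412]
wrist_force: [-0.7, 0.3, -2.2]
grip_width: 0.468
grip_force: 15.0
```

Request:
{"name": "step_arm", "arguments": {
  "steps": [
    [-0.84,0.48,0,0],
    [-0.84,0.48,0,0],
    [-0.84,0.48,0,0],
    [-0.84,0.48,0,0],
    [-0.84,0.48,0,0],
    [-0.84,0.48,0,0],
    [-0.84,0.48,0,0],
    [-0.84,0.48,0,0],
    [-0.84,0.48,0,0],
    [-0.84,0.48,0,0]
  ]
}}

```text
time_s: 35.85
position: [0.507, -0.0058, 0.3397]
ee_rot: [-3.141, -0.0, 1.412]
wrist_force: [0.5, 0.6, -1.9]
grip_width: 0.468
grip_force: 15.0
```

Request:
{"name": "step_arm", "arguments": {
  "steps": [
    [-0.85,0.48,0,0],
    [-0.84,0.48,0,0],
    [-0.85,0.49,0,0],
    [-0.84,0.48,0,0],
    [-0.85,0.49,0,0],
    [-0.84,0.48,0,0],
    [-0.85,0.49,0,0],
    [-0.84,0.48,0,0],
    [0,0,0,0],
    [0,0,0,0]
  ]
}}

```text
time_s: 36.68
position: [0.5756, -0.1881, 0.3394]
ee_rot: [-3.141, 0.001, 1.41]
wrist_force: [0.4, 0.4, -2.0]
grip_width: 0.463
grip_force: 15.0
```

Request:
{"name": "step_arm", "arguments": {
  "steps": [
    [0,0,0,0],
    [0,0,0,0]
  ]
}}

```text
time_s: 36.85
position: [0.5759, -0.1854, 0.3393]
ee_rot: [-3.141, -0.001, 1.414]
wrist_force: [0.2, 0.3, -2.2]
grip_width: 0.467
grip_force: 15.0
```

```bash
python3 held.py wrist13.png; python3 plan.py .5756 -.1865 .26 1.412;python3 -W ignore -c "
from m import *
import fit; fit.fixtures(np.load('W.npy'))"
```

```text
[ 0.5759 -0.1854  0.3393] 1.4143 43.0 36.85
-0.03 3810 [ -6.8 -19. ] [19.4 17.8]
-0.02 585 [ -4.7 -18.9] [19.5 18.6]
-0.01 337 [  6.6 -17.9] [19.4 16.4]
0.0 1004 [  1.2 -19. ] [22.3 19. ]
0.01 357 [  9.9 -18.9] [22.8 19. ]
0.02 282 [ 11.4 -18.9] [31.2 18.7]
0.03 163 [ 10.9 -19. ] [22.7 18.9]
0.04 117 [ 10.5 -18.6] [22.3 18.6]
now [ 0.576  -0.1853  0.3394] 1.4146 t 36.9
4
[[-0.01,0.0,0.79,0.01],[-0.01,0.0,0.79,0.01],[-0.02,0.0,0.8,0.0],[-0.01,-0.01,0.79,0.01]]
cruet [ 0.601  0.22  -0.15   0.027] nan 0 [(-0.038, array([0.5953, 0.1824])), (0.038, array([0.6067, 0.2576]))]
rack [0.6371 0.0357 0.0647] 0.0019 1906 [(-0.058, array([ 0.6408, -0.0221])), (0, array([0.6371, 0.0357])), (0.058, array([0.6333, 0.0936]))]
caddy [ 0.5818 -0.1575 -0.1624] 0.0016 2150 [(-0.03, array([ 0.577 , -0.1871])), (0.03, array([ 0.5867, -0.1279]))]
```

View pics/wrist13.png

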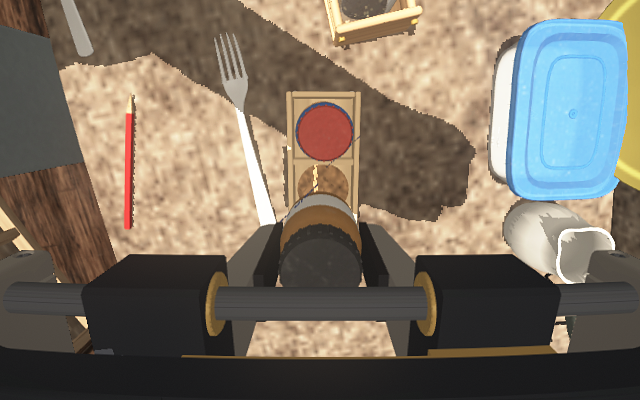

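The amber pot (320,240) is in line with the free cell, just behind the red-capped pot (325,130). I'll lower it.

Request:
{"name": "step_arm", "arguments": {
  "steps": [
    [-0.04,0.01,0.5,0],
    [0,0,0.8,0],
    [0,0,0.8,0],
    [0,0,0.5,0],
    [0,0,0,0],
    [0,0,0,0],
    [0,0,0,0]
  ]
}}

```text
time_s: 37.48
position: [0.5766, -0.1879, 0.2751]
ee_rot: [3.14, 0.0, 1.413]
wrist_force: [0.4, 0.4, -2.2]
grip_width: 0.469
grip_force: 15.0
```

Request:
{"name": "step_arm", "arguments": {
  "steps": [
    [0,0,0.5,0],
    [0,0,0.6,0],
    [0,0,0.4,0],
    [0,0,0.2,0],
    [0,0,0,0],
    [0,0,0,0]
  ]
}}

```text
time_s: 37.98
position: [0.5761, -0.1879, 0.2314]
ee_rot: [-3.141, 0.0, 1.413]
wrist_force: [0.9, -0.5, -1.8]
grip_width: 0.469
grip_force: 15.0
```

Request:
{"name": "step_arm", "arguments": {
  "steps": [
    [0,0,0.05,0],
    [0,0,0.05,0],
    [0,0,0.03,0],
    [0,0,0,0],
    [0,0,0,0]
  ]
}}

```text
time_s: 38.4
position: [0.5763, -0.1877, 0.2289]
ee_rot: [3.141, -0.0, 1.413]
wrist_force: [0.8, -0.4, -2.5]
grip_width: 0.463
grip_force: 15.0
```

Request:
{"name": "step_arm", "arguments": {
  "steps": [
    [0,0,0.05,0],
    [0,0,0.05,0],
    [0,0,0.03,0],
    [0,0,0,0],
    [0,0,0,0]
  ]
}}

```text
time_s: 38.82
position: [0.5762, -0.1877, 0.2253]
ee_rot: [-3.141, -0.0, 1.413]
wrist_force: [-0.1, 0.7, -0.6]
grip_width: 0.47
grip_force: 15.0
```

Request:
{"name": "step_arm", "arguments": {
  "steps": [
    [0,0,0.03,0],
    [0,0,0,0],
    [0,0,0,0]
  ]
}}

```text
time_s: 39.07
position: [0.5763, -0.1878, 0.2248]
ee_rot: [3.141, 0.0, 1.413]
wrist_force: [0.0, -0.1, -0.7]
grip_width: 0.467
grip_force: 15.0
```

Request:
{"name": "step_arm", "arguments": {
  "steps": [
    [0,0,0.02,0],
    [0,0,0,0],
    [0,0,0,0]
  ]
}}

```text
time_s: 39.32
position: [0.5763, -0.1878, 0.2247]
ee_rot: [3.141, -0.0, 1.413]
wrist_force: [-1.8, 0.8, 5.2]
grip_width: 0.47
grip_force: 15.0
```

Contact. I'll release, retreat and check.

Request:
{"name": "step_arm", "arguments": {
  "steps": [
    [0,0,0,0],
    [0,0,0,0],
    [0,0,0,0],
    [0,0,0,0],
    [0,0,0,0],
    [0,0,0,0]
  ],
  "grip": 90
}}

```text
time_s: 39.82
position: [0.5762, -0.1877, 0.2241]
ee_rot: [-3.142, 0.0, 1.413]
wrist_force: [-1.0, -0.0, -0.7]
grip_width: 0.88
grip_force: 0.0
```

Request:
{"name": "step_arm", "arguments": {
  "steps": [
    [0,0,-0.4,0],
    [0,0,-0.8,0],
    [0,0,-0.9,0],
    [0,0,-0.9,0],
    [0,0,-0.9,0],
    [0,0,-0.9,0],
    [0,0,-0.9,0],
    [0,0,-0.9,0],
    [0,0,0,0],
    [0,0,0,0]
  ]
}}

```text
time_s: 40.65
position: [0.5763, -0.1879, 0.3908]
ee_rot: [3.139, -0.0, 1.413]
wrist_force: [-0.6, -0.3, 0.5]
grip_width: 0.979
grip_force: 0.0
```

Run:
```python
from m import *
st=readout.sense(); A=[]
for c in ("scene","side","wrist"):
    s=optics.snapshot(c); save(s,"end_"+c+".png"); A.append(pts(s,None,st)[0])
P=np.vstack(A)
for n,c,h in (("black",(.6342,.04),.113),("white",(.638,-.018),.117),("home",(.632,.097),.113),("dark",(.606,.257),.098),("salt",(.595,.182),.098),("pot",(.576,-.187),.079),("pothome",(.5865,-.129),.086)):
    o=[]
    for Q in A:
        q=Q[(np.hypot(Q[:,0]-c[0],Q[:,1]-c[1])<.028)&(Q[:,2]>h-.012)&(Q[:,2]<h+.02)]
        o.append((len(q),np.round((q.min(0)+q.max(0))/2,3)[:2],round(q[:,2].max(),4)) if len(q) else 0)
    print(n,h,o)
a=cv2.imread("pics/end_scene.png")[130:290,180:440]; b=cv2.imread("pics/end_side.png")[120:280,230:430]
f=lambda i:cv2.resize(i,(400,int(400*i.shape[0]/i.shape[1])),interpolation=cv2.INTER_CUBIC)
a,b=f(a),f(b); H=max(a.shape[0],b.shape[0]); g=lambda i:cv2.copyMakeBorder(i,0,H-i.shape[0],0,0,0)
cv2.imwrite("pics/end.png",np.hstack([g(a),g(b)]))
```

```text
black 0.113 [(212, array([0.633, 0.04 ]), np.float64(0.1177)), (190, array([0.632, 0.039]), np.float64(0.1153)), 0]
white 0.117 [(189, array([ 0.639, -0.02 ]), np.float64(0.1207)), (122, array([ 0.634, -0.019]), np.float64(0.1181)), (146, array([ 0.638, -0.041]), np.float64(0.1141))]
home 0.113 [(207, array([0.633, 0.096]), np.float64(0.1168)), (152, array([0.631, 0.094]), np.float64(0.1149)), 0]
dark 0.098 [(168, array([0.601, 0.251]), np.float64(0.1006)), (64, array([0.603, 0.252]), np.float64(0.0979)), 0]
salt 0.098 [(152, array([0.594, 0.188]), np.float64(0.1007)), (77, array([0.596, 0.186]), np.float64(0.0983)), 0]
pot 0.079 [(122, array([ 0.574, -0.188]), np.float64(0.0831)), (242, array([ 0.574, -0.189]), np.float64(0.0814)), (1250, array([ 0.577, -0.188]), np.float64(0.082))]
pothome 0.086 [(153, array([ 0.586, -0.128]), np.float64(0.0896)), (247, array([ 0.586, -0.131]), np.float64(0.0881)), (1659, array([ 0.589, -0.13 ]), np.float64(0.0893))]
```

View pics/end.png

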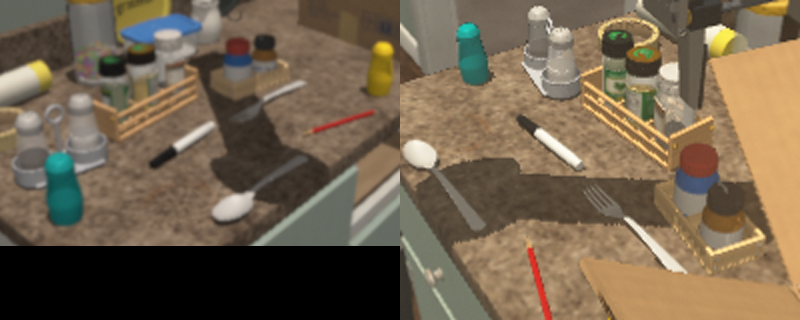

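All five items stand upright in their places, both home items are undisturbed, and the gripper is clear.

```bash
python3 -c "
from station import order; print(order.job_done())"
```

```text
the job is handed in; nothing more can be done
None
```

I handed the job in at about 41 s on the robot's clock: both spice jars are in the rack, a shaker is in each cruet cup, and the amber pot is in the caddy, all upright with nothing knocked over and the two home items still in place.

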